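# Put the stop brackets away the right way round

## Robot

A 6-joint arm with a two-finger parallel gripper is mounted at the origin on a cart in front of the work surface, level with it; the furniture and walls round the work are solid. World frame = base frame: x ahead of the robot, y to its left, z up, the work surface at z = 0. Lengths are in mm, angles in rad, forces in N, time in s.
With the tool pointing down it reaches from about 275 to 1000 mm from the base axis. Payload 8.4 kg.
Tool frame: the origin (TCP) lies between the finger pads; the fingertips stand 22 mm ahead of it and the grasp point (between the pads) lies 3 mm ahead of it; z points along the fingers, y is the line along which they close (so a half turn about z gives the same grasp; the last joint's range is limited). The gripper opens to 85 mm and grips with 20 to 120 N. Pads are 22 mm wide; open, the fingers measure 114 mm over their backs; the gripper's body (76 mm by 85 mm) begins 54 mm behind the grasp point. The pads swing forward as they close: fully open they stand 13 mm farther back than shut.
Start: joints at [1.245, 0.353, 1.633, -0, 1.155, -0.002], TCP at [198.856, 592.524, 253.281] pointing down, gripper open.
Joint ranges: [-2.63, 2.63], [-0.92, 2.1], [0.06, 2.66], [-1.3, 4.44], [0, 2.69], [-3.02, 3.02]. Speed limits (rad/s): [2.22, 2.22, 2.79, 3.14, 3.14, 3.14].

## Interface

Orientations are given as [roll, pitch, yaw] about the fixed x, y, z axes, in that order (R = Rz(yaw) Ry(pitch) Rx(roll)).
In Python, from rig import r, grab_frame gives the robot as it stands.
- The arm moves only by the shell command python3 -m inch 'ROWS' [FORCE]. ROWS is JSON, a list of rows, each a list of 7 numbers: the turn, a rotation vector about the tool's x, y, z as a fraction of full scale, then the shift along the tool's x, y, z as a fraction of full scale, then the closure, from 0 (fully open) to 1 (shut). In form: [[rx, ry, rz, dx, dy, dz, fingers], ...]. A call has 1 to 8 rows; each row shifts and turns the commanded pose from where the row before left it, along the tool's axes as they then stand; what a row does not reach is not made up. Full scale, the value 1, is 2.5 cm for a shift and pi rad for a turn. A row lasts 1/12 s, in which the tool goes at most 41.7 mm and 7.16 degrees, less where a joint would pass 70% of its speed; a pose out of reach is approached as far as the arm can. A call with a number of a shift or a turn outside -1 to 1 is refused whole. A call with a gripper value outside its range is refused whole. The fingers move at their own pace and stop on an object; FORCE is the grip in N (left out, the last holds). Time passes only in rows, so rows that do not move let the fingers close. It gives the time, the measured TCP pose, the force, the opening and the grip force at its end, in the units of the state.
- r.sense(): the state, without advancing time (a new reading comes with each control period).
- grab_frame(name): name is "scene" or "side" or "wrist"; returns a dict with "pixels" (384x512x3 uint8, red, green, blue), "z_map" (384x512 float32, mm along the optical axis (not along the pixel's ray), 0 where there is no reading), "vertical_fov" (degrees; the focal length in pixels is half the picture's height over the tangent of half this angle, whatever the lens; pixels are square), "cx", "cy" (the principal point, pixels), "cam_to_world" (4x4, takes a point from camera to world coordinates). Camera axes: x right, y down, z forward; pixel columns grow to the right and rows downward; lengths in mm; the calibration is good to about 2 mm. A picture is of the moment at which its call begins.
- r.sign_off(): hands the job in; it is judged then, once.
The state is a dict: "clock": time; "qpos": joint angles; "qvel": joint speeds; "joint_efforts": joint torques, N m; "eef_pos": TCP position; "tcp_rot": TCP orientation; "contact_force": force on the tool from outside, world axes, zero at the start; "wrist_torque": the same for the moment, N m; "opening": opening from 0.0 (shut) to 1.0 (fully open); "grasp_force": force on a finger pad.
Only numpy, scipy, OpenCV 4.12 (cv2) and the standard library are available. Lean on these libraries where they do the work, as an engineer would, in place of code of your own. Each camera call takes 0.05 s, during which the arm holds its last target. There are 200 camera calls.

## Task

Put every L-shaped stop bracket on the bench away in the tray, each lying flat and squarely on a yellow silhouette of its own that it matches; turn over only those that lie as the mirror image of the silhouettes. When all are in, close the lid fully, and leave the other things on the bench where they are.

Things in the scene. Friction and masses are not known exactly. Their poses are not given: they have to be found in the camera images.
- bracket_a: flat aluminium L-shaped bracket, 22 thick, both faces alike, 0.2 kg. Origin: centre of its 80 x 56 outline, mid-thickness. x: along the long leg to the foot end (leg: x -40..40, y -28..-4), y: the way the foot points (foot: x 16..40, y -4..28), z: normal to a face. z up matches the silhouettes, z down is the mirror image. Starts flat, either way up, any yaw; always there
- bracket_a_toe (a point): centre of the foot's end of bracket_a: 28 along its x and 18 along its y from its origin, mid-thickness
- bracket_b: flat aluminium L-shaped bracket, 22 thick, both faces alike, 0.2 kg. Origin: centre of its 80 x 56 outline, mid-thickness. x: along the long leg to the foot end (leg: x -40..40, y -28..-4), y: the way the foot points (foot: x 16..40, y -4..28), z: normal to a face. z up matches the silhouettes, z down is the mirror image. Starts flat, either way up, any yaw; may be absent
- bracket_b_toe (a point): centre of the foot's end of bracket_b: 28 along its x and 18 along its y from its origin, mid-thickness
- bracket_c: flat aluminium L-shaped bracket, 22 thick, both faces alike, 0.2 kg. Origin: centre of its 80 x 56 outline, mid-thickness. x: along the long leg to the foot end (leg: x -40..40, y -28..-4), y: the way the foot points (foot: x 16..40, y -4..28), z: normal to a face. z up matches the silhouettes, z down is the mirror image. Starts flat, either way up, any yaw; may be absent
- bracket_c_toe (a point): centre of the foot's end of bracket_c: 28 along its x and 18 along its y from its origin, mid-thickness
- bracket_d: flat aluminium L-shaped bracket, 22 thick, both faces alike, 0.2 kg. Origin: centre of its 80 x 56 outline, mid-thickness. x: along the long leg to the foot end (leg: x -40..40, y -28..-4), y: the way the foot points (foot: x 16..40, y -4..28), z: normal to a face. z up matches the silhouettes, z down is the mirror image. Starts flat, either way up, any yaw; may be absent
- bracket_d_toe (a point): centre of the foot's end of bracket_d: 28 along its x and 18 along its y from its origin, mid-thickness
- tray: fixed grey tray, 195 (its x) x 250 (its y) x 46 high, walls 5, floor top 5 above the bench; origin under its centre, z up. Lid hinged on its +x rim, the side to the robot's left. On its black floor four yellow L silhouettes (paint only), all turned alike: long leg along the tray's -y to the foot, foot pointing along the tray's +x
- nest0 (a point): centre of the bounding rectangle of yellow silhouette 0, on the tray's floor (axes as the tray's); a bracket correctly on it has its origin 11 above this point, its x along the tray's -y and its y along the tray's +x
- nest1 (a point): centre of the bounding rectangle of yellow silhouette 1, on the tray's floor (axes as the tray's); a bracket correctly on it has its origin 11 above this point, its x along the tray's -y and its y along the tray's +x
- nest2 (a point): centre of the bounding rectangle of yellow silhouette 2, on the tray's floor (axes as the tray's); a bracket correctly on it has its origin 11 above this point, its x along the tray's -y and its y along the tray's +x
- nest3 (a point): centre of the bounding rectangle of yellow silhouette 3, on the tray's floor (axes as the tray's); a bracket correctly on it has its origin 11 above this point, its x along the tray's -y and its y along the tray's +x
- lid (a joint): hinge of the tray's flat clear plastic lid, rad: 0 closed on the rim, 1.57 upright; the hinge is stiff, so the lid stays at whatever angle it is left; light to push (a few N at its free edge)
- lid_hinge (a point): middle of the lid's hinge line, which runs along the tray's y
- lid_handle (a point): grip point in the head of the round black knob on the lid's outer face (head 28 wide, standing 22 to 43 off the plate), 165 from the hinge line, 35 off the plate. The lid plate is 8 thick and reaches 195 from the hinge line, which lies at its underside, on the rim. The knob points to the robot's left when the lid is open, up when closed
- bench_vice: fixed brown bench vice between the brackets' side and the tray, 529x262x209; an obstacle, not used. From its origin (8 below the bench top), along the world axes: the body and jaws cover x -290..10, y -80..60, up to 209; its square beam runs away from the robot to x 230, y -38..38, up to 112; mounting lugs and the screw's bar reach y -115..92 lower down or nearer the robot
- oil_can: small red oil can with a long thin spout, 62x93x212, standing; a bystander, origin at the centre of its underside
- spray_can: pink spray can with a white cap, 58x62x218, standing; a bystander, origin at the centre of its underside
- tape_roll: roll of beige masking tape, 68x68x24, lying flat; a bystander, origin at the centre of its underside
- marker_red: red marker pen, 17x128x17, lying; a bystander, origin at the centre of its underside
- spanner: combination spanner, 37x222x9, lying flat; a bystander, origin at the centre of its underside
- grind_disc: stack of small cutting discs, black and red, 68x69x11, lying flat; a bystander, origin at the centre of its underside
There are look-alikes about, which are no part of the job. Leave any pink or red look-alike of the bracket_b alone.

How it is judged:
By the outcome, as a careful person would: the job done as asked, in the order asked, and still so for the second after the job is handed in, with the robot touching nothing.
Of bracket_b, bracket_c, bracket_d only 2 to 3 are there at a start; the rules pass over those that are not, and their reading is None.
At some moment in a run one of bracket_a, bracket_b, bracket_c, bracket_d may be knocked a few centimetres aside while the robot is not near it.
Once in a run the grip may slacken for a moment while it holds something.
It also fails if it takes over 210 s, if anything falls off the work surface, if the arm or the gripper's body presses on something with over 40 N, if the wrist force passes 120 N, or if a joint passes its speed limit or range.

## Working session

There is one attempt and no reset: what is moved stays moved. The work goes in short steps, Python scripts to look and compute and a shell command to move; the robot and the scene stay as the last step left them, time stands still between calls to the robot, and variables do not carry over. Pictures are saved under pics/ and viewed, at most 16 in all, crops included, and the job is handed in when it is done.

```bash
ls; mkdir -p pics
cat > h.py <<'E'
import numpy as np, cv2
from rig import r, grab_frame
def K(f):
    fl=f["pixels"].shape[0]/2/np.tan(np.radians(f["vertical_fov"])/2); return fl,f["cx"],f["cy"]
def plane(f,uv,z):
    fl,cx,cy=K(f); T=np.array(f["cam_to_world"]); uv=np.atleast_2d(np.asarray(uv,float))
    d=np.c_[(uv[:,0]-cx)/fl,(uv[:,1]-cy)/fl,np.ones(len(uv))]@T[:3,:3].T; o=T[:3,3]
    return o+d*((z-o[2])/d[:,2])[:,None]
def cloud(f):
    fl,cx,cy=K(f); T=np.array(f["cam_to_world"]); Z=f["z_map"]; v,u=np.mgrid[:Z.shape[0],:Z.shape[1]]
    P=np.stack([(u-cx)/fl*Z,(v-cy)/fl*Z,Z],-1)@T[:3,:3].T+T[:3,3]; P[Z==0]=np.nan; return P
def proj(f,p):
    fl,cx,cy=K(f); T=np.linalg.inv(np.array(f["cam_to_world"])); q=np.atleast_2d(p)@T[:3,:3].T+T[:3,3]
    return np.c_[q[:,0]/q[:,2]*fl+cx,q[:,1]/q[:,2]*fl+cy]
def save(f,n,img=None): cv2.imwrite("pics/"+n+".png",(f["pixels"] if img is None else img)[...,::-1])
E
python3 - <<'E'
from h import *
for n in("scene","side","wrist"):
    f=grab_frame(n); save(f,n+"0"); print(n,f["vertical_fov"],np.round(f["cam_to_world"],2).tolist())
    np.save(f"pics/{n}0.npy",f,allow_pickle=True)
print(r.sense())
E
```

```text
pics
scene 47.82706182919366 [[0.66, -0.41, 0.62, -303.1], [-0.75, -0.37, 0.55, -816.46], [0.0, -0.83, -0.55, 856.38], [0.0, 0.0, 0.0, 1.0]]
side 48.09567627628326 [[-0.15, 0.86, -0.49, 1233.02], [0.99, 0.14, -0.07, 46.64], [0.01, -0.5, -0.87, 1253.06], [0.0, 0.0, 0.0, 1.0]]
wrist 65.64309525920892 [[0.32, 0.91, 0.25, 134.24], [0.95, -0.31, -0.09, 613.92], [-0.0, 0.27, -0.96, 372.87], [0.0, 0.0, 0.0, 1.0]]
{'clock': 0.15, 'qpos': array([ 1.24463473e+00,  3.53520147e-01,  1.63393107e+00,  2.56769526e-05,
        1.15521309e+00, -2.41071241e-03]), 'qvel': array([ 2.38076211e-05, -6.53170544e-04, -3.62285629e-03, -3.15018580e-04,
       -8.10920377e-04,  2.18119222e-03]), 'joint_efforts': array([ 8.17746809e-05, -6.05633283e+01, -3.42335486e+01,  8.63309151e-05,
        6.16518490e-03, -3.60165316e-06]), 'eef_pos': array([198.72215594, 592.22019508, 252.7285073 ]), 'tcp_rot': array([-3.14052106e+00, -2.60636116e-05,  2.81783137e+00]), 'contact_force': array([-0.18938296,  0.44758326,  0.19124245]), 'wrist_torque': array([-0.00167033, -0.01261543,  0.02693612]), 'grasp_force': 0.0, 'opening': 0.9969359484055212}
```

View pics/scene0.png

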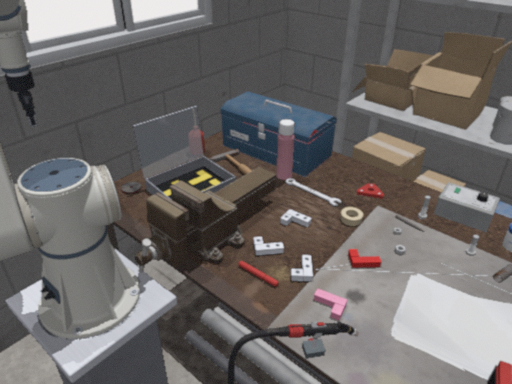

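View pics/side0.png

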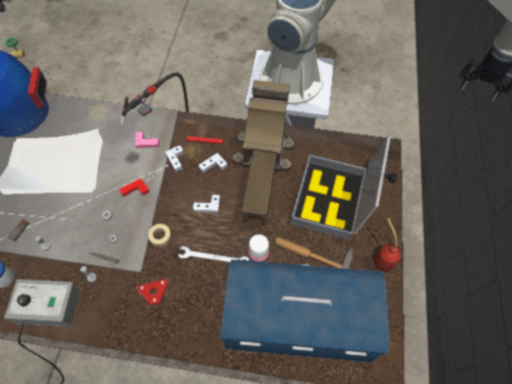

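The side view shows three white brackets near (174,157), (212,162) and (207,205). The tray is around (330,197) with four yellow L's, and the lid is open past upright on its right. The red and pink L's are decoys.

```bash
cat >> h.py <<'E'
def lpose(pts):
    """pts: Nx2 world mm inside the L. returns origin xy, yaw of its x, +1 matches/-1 mirror, size"""
    c,s,a=cv2.minAreaRect(pts.astype(np.float32)); c=np.array(c); a=np.radians(a)
    e=[np.array([np.cos(a),np.sin(a)]),np.array([-np.sin(a),np.cos(a)])]
    if s[0]<s[1]: e=e[::-1]
    m=pts.mean(0)-c; x=e[0]*np.sign(m@e[0]); y=-e[1]*np.sign(m@e[1])
    return c,np.arctan2(x[1],x[0]),np.sign(x[0]*y[1]-x[1]*y[0]),np.sort(s)[::-1],[abs(m@x),abs(m@y)]
def blobs(f,mask,z,amin=60,amax=1e9):
    n,L,S,C=cv2.connectedComponentsWithStats(mask.astype(np.uint8)); out=[]
    for i in range(1,n):
        if amin<=S[i,4]<=amax:
            v,u=np.nonzero(L==i); big=[(u+du,v+dv) for du in(-.5,.5) for dv in(-.5,.5)]
            p=np.concatenate([plane(f,np.c_[b],z)[:,:2] for b in big]); out.append((C[i].round(),S[i,4],*lpose(p)))
    return out
def show(o):
    for b in o: print(b[0],b[1],"xy",b[2].round(1),"yaw",round(b[3],3),"hand",b[4],"size",b[5].round(1),np.round(b[6],1))
def white(f,t=150):
    p=f["pixels"].astype(int); return (p.min(-1)>t)&(p.max(-1)-p.min(-1)<45)
def yellow(f):
    p=f["pixels"].astype(int); return (p[...,0]>140)&(p[...,1]>110)&(p[...,2]<90)
E
python3 - <<'E'
from h import *
f=np.load("pics/side0.npy",allow_pickle=True).item()
w=white(f,165); w[:130]=0;w[235:]=0;w[:,:162]=0;w[:,240:]=0
show(blobs(f,w,22,60)); print()
show(blobs(f,yellow(f),5,60))
P=cloud(f)
print("lid pts",[ (uv,P[uv[1],uv[0]].round()) for uv in [(372,190),(380,160),(388,140),(365,230),(391,177),(357,235),(310,157),(296,220),(355,233),(375,168)]])
g=np.load("pics/wrist0.npy",allow_pickle=True).item()
img=f["pixels"][120:260,150:430]; a=cv2.resize(img,None,fx=2.6,fy=2.6,interpolation=cv2.INTER_CUBIC)[:, :728]
save(f,"crop1",np.ascontiguousarray(a)); print(a.shape)
# vice extents
m=(P[...,2]>60)&(P[...,1]<150)&(P[...,1]>-150)&(P[...,0]>200)&(P[...,0]<650)
q=P[m]; print("vice",np.nanpercentile(q,[1,50,99],axis=0).round())
E
```

```text
[174. 156.] 205 xy [ 440.4 -344.8] yaw -2.474 hand -1.0 size [89.  62.7] [7.7 8.2]
[213. 161.] 198 xy [ 451.  -217.8] yaw 2.399 hand -1.0 size [86.1 63.5] [7.  7.9]
[208. 204.] 228 xy [ 599.2 -208.1] yaw 1.682 hand 1.0 size [84.6 60.1] [7.6 8.1]

[317. 183.] 277 xy [450.8 146.3] yaw 0.096 hand 1.0 size [95.3 64. ] [6.5 3.2]
[340. 188.] 279 xy [460.5 230.3] yaw -0.117 hand 1.0 size [93.  65.2] [7.7 7.2]
[310. 210.] 309 xy [557.3 136.9] yaw -0.111 hand 1.0 size [92.5 66.3] [8.3 7.1]
[334. 216.] 312 xy [568.1 216. ] yaw -0.116 hand 1.0 size [92.6 65.2] [7.9 7.1]
[304. 251.] 211 xy [713.7 136.6] yaw -1.826 hand -1.0 size [217.5  26.8] [12.3  0.5]
lid pts [((372, 190), array([564., 290., 179.])), ((380, 160), array([471., 306., 201.])), ((388, 140), array([424., 318., 239.])), ((365, 230), array([606., 311.,   1.])), ((391, 177), array([539., 333., 220.])), ((357, 235), array([629., 286.,   4.])), ((310, 157), array([387., 108.,  49.])), ((296, 220), array([623.,  88.,  34.])), ((355, 233), array([647., 270.,  52.])), ((375, 168), array([476., 300., 163.]))]
(364, 728, 3)
vice [[ 217. -112.   73.]
 [ 384.  -46.  123.]
 [ 646.    7.  204.]]
```

View pics/crop1.png

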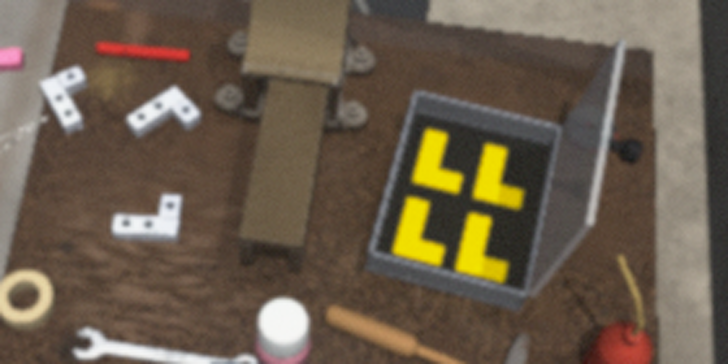

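Bracket 3, at (599,-208), matches the silhouettes. The other two, at (440,-345) and (451,-218), are mirrored and need turning over. Tray yaw is about 1.455. I'll write a helper that converts a target pose to row units, then move to a hover over the brackets.

```bash
cat >> h.py <<'E'
from scipy.spatial.transform import Rotation as Ro
def go(p,yaw=None,tilt=0):
    """print total shift (tool axes now, rows-units) and turn rotvec (fraction) to reach p, tool-down yaw (tilt about tool y)"""
    s=r.sense(); R=Ro.from_euler("xyz",s["tcp_rot"]); d=R.inv().apply(np.array(p)-s["eef_pos"])/25
    print("at",s["eef_pos"].round(1),"rpy",s["tcp_rot"].round(3),"q",s["qpos"].round(2),"t",round(s["clock"],1))
    print("shift units",d.round(2), end=" ")
    if yaw is not None:
        T=Ro.from_euler("xyz",[np.pi,0,yaw])*Ro.from_euler("y",tilt); print("turn",((R.inv()*T).as_rotvec()/np.pi).round(3),end="")
    print()
E
python3 -c "
from h import *
go([530,-230,310],1.68)"
```

```text
at [198.7 592.2 252.7] rpy [-3.141 -0.     2.818] q [ 1.24  0.35  1.63  0.    1.16 -0.  ] t 0.1
shift units [-23.03 -26.97  -2.26] turn [-0.     0.     0.362]
```

```bash
python3 -m inch '[[0,0,0,0,0,-0.8,0],[0,0,0,0,0,-0.8,0],[0,0,0,0,0,-0.7,0],[0,0,0,-0.85,-1,0,0],[0,0,0,-0.85,-1,0,0],[0,0,0,-0.85,-1,0,0],[0,0,0,-0.85,-1,0,0],[0,0,0,-0.85,-1,0,0]]'
python3 -m inch '[[0,0,0,-0.85,-1,0,0],[0,0,0,-0.85,-1,0,0],[0,0,0,-0.85,-1,0,0],[0,0,0,-0.85,-1,0,0],[0,0,0,-0.85,-1,0,0],[0,0,0,-0.85,-1,0,0],[0,0,0,-0.85,-1,0,0],[0,0,0,-0.85,-1,0,0]]'
python3 -m inch '[[0,0,0,-0.85,-1,0,0],[0,0,0,-0.85,-1,0,0],[0,0,0,-0.85,-1,0,0],[0,0,0,-0.85,-1,0,0],[0,0,0,-0.85,-1,0,0],[0,0,0,-0.85,-1,0,0],[0,0,0,-0.85,-1,0,0],[0,0,0,-0.85,-1,0,0]]'
python3 -m inch '[[0,0,0,-0.85,-1,0,0],[0,0,0,-0.85,-1,0,0],[0,0,0,-0.85,-1,0,0],[0,0,0,-0.85,-1,0,0],[0,0,0,-0.85,-1,0,0],[0,0,0,-0.85,-1,0,0],[0,0,0.036,0,0,0,0],[0,0,0.036,0,0,0,0]]'
python3 -m inch '[[0,0,0.036,0,0,0,0],[0,0,0.036,0,0,0,0],[0,0,0.036,0,0,0,0],[0,0,0.036,0,0,0,0],[0,0,0.036,0,0,0,0],[0,0,0.036,0,0,0,0],[0,0,0.036,0,0,0,0],[0,0,0.036,0,0,0,0]]'
python3 -m inch '[[0,0,0,0,0,0,0],[0,0,0,0,0,0,0]]'
cat >> h.py <<'E'
def look(n,t=150,amin=150,amax=1e9,z=22):
    f=grab_frame("wrist"); save(f,n); P=cloud(f); w=white(f,t)&(np.abs(P[...,2]-z)<9); show(blobs(f,w,z,amin,amax)); return f
E
python3 - <<'E'
from h import *
f=look("w1"); go([530,-230,310],1.68)
E
```

```text
clock: 0.82
eef_pos: [259.9, 438.6, 310.5]
tcp_rot: [-3.141, -0.0, 2.818]
contact_force: [1.3, 1.0, -0.2]
opening: 1.004
grasp_force: 0.0
clock: 1.48
eef_pos: [357.4, 195.0, 310.8]
tcp_rot: [3.141, 0.0, 2.818]
contact_force: [0.5, 0.6, -1.6]
opening: 0.999
grasp_force: 0.0
clock: 2.15
eef_pos: [455.0, -48.9, 310.8]
tcp_rot: [3.141, 0.0, 2.817]
contact_force: [0.5, 1.2, 0.2]
opening: 0.996
grasp_force: 0.0
clock: 2.82
eef_pos: [528.2, -231.7, 310.1]
tcp_rot: [-3.141, -0.001, 2.585]
contact_force: [-0.7, 0.1, 0.1]
opening: 1.005
grasp_force: 0.0
clock: 3.48
eef_pos: [527.9, -229.9, 310.5]
tcp_rot: [-3.141, -0.0, 1.681]
contact_force: [-1.0, 0.4, 0.9]
opening: 0.995
grasp_force: 0.0
clock: 3.65
eef_pos: [527.9, -229.9, 310.6]
tcp_rot: [-3.141, -0.0, 1.69]
contact_force: [0.3, 0.1, -0.1]
opening: 1.004
grasp_force: 0.0
[102.  67.] 330 xy [ 318.9 -137. ] yaw -0.03 hand -1.0 size [33.8 33.7] [0.3 0.4]
[172.  76.] 412 xy [ 407.3 -137.1] yaw 1.781 hand 1.0 size [39.  31.6] [0.1 0.6]
[192. 141.] 1420 xy [ 451.  -217.7] yaw 2.419 hand -1.0 size [81.2 58.5] [9.8 6.9]
[313. 142.] 1470 xy [ 596.1 -208.1] yaw 1.675 hand 1.0 size [80.5 57.8] [8.4 7.6]
[186. 233.] 1151 xy [ 439.5 -343.2] yaw -2.464 hand -1.0 size [84.  58.5] [7.5 7.3]
[388. 235.] 682 xy [ 736.8 -322.2] yaw 2.607 hand 1.0 size [69.  51.5] [0.5 2.1]
[159. 307.] 205 xy [ 400.2 -483.4] yaw -1.319 hand -1.0 size [45.9 22.3] [3.7 1.9]
at [ 527.9 -229.9  310.6] rpy [-3.141 -0.     1.691] q [-0.41  0.23  1.68 -0.    1.24 -0.53] t 3.7
shift units [-0.01  0.08  0.03] turn [-0.    -0.     0.003]
```

View pics/w1.png

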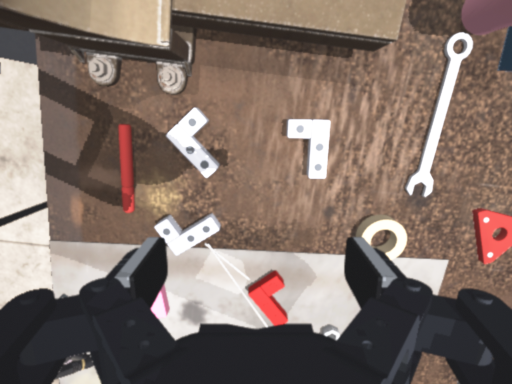

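The wrist view confirms the shapes: the matching bracket at pixel (313,142) and the two mirrored ones at (192,141) and (186,233). Next I grip the leg of bracket 3.

```bash
cat >> h.py <<'E'
def at(o,yaw,h,dx,dy):
    x=np.array([np.cos(yaw),np.sin(yaw)]); y=h*np.array([-x[1],x[0]]); return np.array(o)+dx*x+dy*y
E
python3 - <<'E'
from h import *
p=at([596.5,-208],1.675,1,-4,-16); print(p); go([*p,26],1.675)
E
```

```text
[ 612.82927211 -210.31405972]
at [ 527.9 -229.9  310.6] rpy [-3.141 -0.     1.691] q [-0.41  0.23  1.68 -0.    1.24 -0.53] t 3.7
shift units [ 0.37  3.47 11.38] turn [-0.    -0.     0.005]
```

```bash
python3 -m inch '[[0,0,0.005,0.09,0.87,0.9,0],[0,0,0,0.09,0.87,0.9,0],[0,0,0,0.09,0.87,0.9,0],[0,0,0,0.1,0.86,0.9,0],[0,0,0,0,0,1,0.3],[0,0,0,0,0,1,0.3],[0,0,0,0,0,1,0.3],[0,0,0,0,0,1,0.3]]' 50
python3 -m inch '[[0,0,0,0,0,1,0.3],[0,0,0,0,0,1,0.3],[0,0,0,0,0,0.9,0.3],[0,0,0,0,0,0.85,0.3],[0,0,0,0,0,0,0.3],[0,0,0,0,0,0,1],[0,0,0,0,0,0,1],[0,0,0,0,0,0,1]]' 50
python3 -m inch '[[0,0,0,0,0,0,1],[0,0,0,0,0,0,1],[0,0,0,0,0,0,1],[0,0,0,0,0,-0.4,1],[0,0,0,0,0,-0.4,1]]' 70
python3 -c "
from h import *
go([596.5,-208,26],1.675)"
```

```text
clock: 4.37
eef_pos: [613.4, -211.5, 119.4]
tcp_rot: [-3.141, -0.0, 1.675]
contact_force: [-0.4, 0.6, 0.4]
opening: 0.695
grasp_force: 0.0
clock: 5.03
eef_pos: [614.4, -212.1, 28.7]
tcp_rot: [3.14, 0.001, 1.672]
contact_force: [1.4, 0.3, 1.2]
opening: 0.282
grasp_force: 1.1
clock: 5.45
eef_pos: [613.1, -211.6, 47.8]
tcp_rot: [-3.141, -0.0, 1.671]
contact_force: [0.5, -0.0, -1.6]
opening: 0.262
grasp_force: 69.0
at [ 613.1 -211.6   47.8] rpy [-3.141 -0.     1.671] q [-0.33  0.63  1.71  0.    0.8  -0.44] t 5.5
shift units [ 0.21 -0.64  0.87] turn [-0.    -0.    -0.001]
```

```bash
python3 -m inch '[[0,0,0,0,0,-1,1],[0,0,0,0,0,-1,1],[0,0,0,0,0,-1,1],[0,0,0,0,0,-1,1],[0,0,0,0,0,-1,1],[0,0,0,0,0,-1,1],[0,0,0,0,0,-1,1],[0,0,0,0,0,-1,1]]' 100
python3 -m inch '[[0,0,0,0,0,-1,1],[0,0,0,0,0,-1,1],[0,0,0,0,0,-0.2,1],[0,0,0,0.9,-0.4,0,1],[0,0,0,1,-0.4,0,1],[0,0,0,1,-0.4,0,1],[0,0,0,1,-0.4,0,1],[0,0,0,1,-0.4,0,1]]'
python3 -m inch '[[0,0,0,1,-0.4,0,1],[0,0,0,1,-0.4,0,1],[0,0,0,1,-0.4,0,1],[0,0,0,1,-0.4,0,1],[0,0,0,1,-0.3,0,1],[0,0,0,1,-0.3,0,1],[0,0,0,1,-0.3,0,1],[0,0,0,1,-0.2,0,1]]'
python3 -m inch '[[0,0,0.038,0.7,0,0,1],[0,0,0.038,0,0,0,1],[0,0,0.038,0,0,0,1],[0,0,0.038,0,0,0,1],[0,0,0.038,0,0,0,1],[0,0,0.038,0,0,0,1],[0,0,0.038,0,0,0,1],[0,0,0.038,0,0,0,1]]'
python3 -m inch '[[0,0,0.038,0,0,0,1],[0,0,0.038,0,0,0,1],[0,0,0.038,0,0,0,1],[0,0,0.038,0,0,0,1],[0,0,0.038,0,0,0,1],[0,0,0.038,0,0,0,1],[0,0,0.038,0,0,0,1],[0,0,0,0,0,0,1]]'
python3 - <<'E'
from h import *
f=grab_frame("wrist"); save(f,"w2"); show(blobs(f,yellow(f),5,300)); go([500,180,300],-.116)
E
```

```text
clock: 6.12
eef_pos: [613.0, -211.6, 249.6]
tcp_rot: [3.141, 0.0, 1.671]
contact_force: [-0.2, -0.2, -1.6]
opening: 0.251
grasp_force: 102.8
clock: 6.78
eef_pos: [550.0, -93.8, 301.8]
tcp_rot: [-3.141, -0.0, 1.671]
contact_force: [0.5, 0.9, -1.7]
opening: 0.25
grasp_force: 103.0
clock: 7.45
eef_pos: [462.6, 98.3, 301.9]
tcp_rot: [-3.141, 0.0, 1.671]
contact_force: [0.6, -0.9, -3.0]
opening: 0.251
grasp_force: 103.0
clock: 8.12
eef_pos: [461.8, 114.7, 301.9]
tcp_rot: [-3.141, 0.0, 0.71]
contact_force: [0.7, 0.7, -1.9]
opening: 0.254
grasp_force: 103.1
clock: 8.78
eef_pos: [461.8, 114.7, 301.8]
tcp_rot: [3.141, 0.0, -0.125]
contact_force: [-0.8, 1.1, -1.3]
opening: 0.251
grasp_force: 103.0
at [461.9 114.7 301.9] rpy [ 3.141  0.    -0.118] q [ 0.24  0.07  1.88 -0.    1.19  1.93] t 8.8
shift units [ 1.21 -2.77  0.07] turn [ 0.  0. -0.]
```

View pics/w2.png

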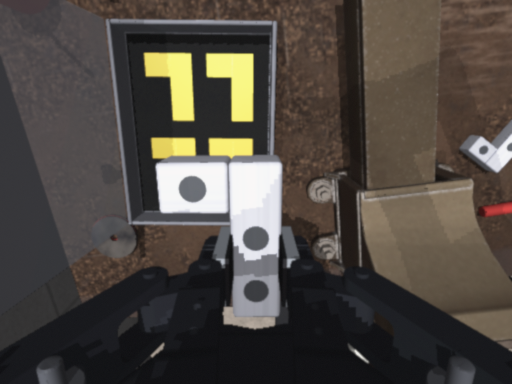

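```bash
cat >> h.py <<'E'
def yellow(f):
    h=cv2.cvtColor(f["pixels"],cv2.COLOR_RGB2HSV); return (h[...,0]>20)&(h[...,0]<38)&(h[...,1]>140)&(h[...,2]>90)
E
python3 - <<'E'
from h import *
f=grab_frame("wrist"); show(blobs(f,yellow(f),5,200))
z=r.sense()["eef_pos"][2]; P=cloud(f); print(P[185,260],P[180,190],P[250,255],z)
w=(f["pixels"].min(-1)>40)&(np.abs(P[...,2]-(z-6))<6); show(blobs(f,w,z-6,500))
E
```

```text
[162. 147.] 442 xy [491.9 241.9] yaw 1.453 hand 1.0 size [33.1 29.3] [0.9 0.7]
[496.06546006 108.60700708 294.52975387] [501.76829046 139.17598824 293.68288204] [464.69315563 114.55650852 294.01289959] 301.93800717373074
[236. 220.] 11689 xy [470.1 126.1] yaw -0.118 hand 1.0 size [78.9 61.7] [10.8  3.7]
```

Run:
```python
from h import *
f=grab_frame("wrist"); h=cv2.cvtColor(f["pixels"],cv2.COLOR_RGB2HSV); print(h[90,185],h[90,242],h[150,235],f["pixels"][90,185])
p=f["pixels"].astype(int); m=(p[...,:2].min(-1)-p[...,2]>50)&(np.abs(h[...,0].astype(int)-28)<10)
show(blobs(f,m,5,200))
```

```text
[ 29 124 249] [ 29 120 249] [ 28 136 249] [249 245 128]
[175.  80.] 2159 xy [569.2 216.1] yaw -0.134 hand 1.0 size [87.2 63.2] [8.6 7.4]
[236.  80.] 2150 xy [558.3 136.4] yaw -0.116 hand 1.0 size [86.7 63. ] [9.  7.1]
[173. 146.] 875 xy [490.  226.8] yaw 1.455 hand 1.0 size [63.4 29.3] [0.7 1. ]
[230. 147.] 798 xy [479.4 147.8] yaw -1.686 hand -1.0 size [62.  29.3] [0.2 2.1]
```

```bash
sed -i '/^def yellow/,$!b' h.py
cat >> h.py <<'E'
def yellow(f):
    h=cv2.cvtColor(f["pixels"],cv2.COLOR_RGB2HSV).astype(int); p=f["pixels"].astype(int); return (p[...,:2].min(-1)-p[...,2]>50)&(np.abs(h[...,0]-28)<10)
E
python3 -c "
from h import *
go([561.8,200.8,36],-.119)"
```

```text
at [462.1 114.7 302. ] rpy [ 3.142  0.    -0.115] q [ 0.24  0.07  1.88 -0.    1.19  1.93] t 8.9
shift units [ 3.57 -3.88 10.64] turn [0.    0.    0.001]
```

```bash
python3 -m inch '[[0,0,0.001,0.9,-0.97,0,1],[0,0,0,0.9,-0.97,0,1],[0,0,0,0.9,-0.97,0,1],[0,0,0,0.87,-0.97,0,1],[0,0,0,0,0,1,1],[0,0,0,0,0,1,1],[0,0,0,0,0,1,1],[0,0,0,0,0,1,1]]'
python3 -m inch '[[0,0,0,0,0,1,1],[0,0,0,0,0,1,1],[0,0,0,0,0,1,1],[0,0,0,0,0,0.6,1],[0,0,0,0,0,0,1],[0,0,0,0,0,0,1]]'
python3 - <<'E'
from h import *
go([561.8,200.8,34.5],-.119)
f=grab_frame("wrist"); save(f,"w3"); P=cloud(f);print(P[180,190],P[180,260])
show(blobs(f,yellow(f),5,200))
E
```

```text
clock: 9.6
eef_pos: [562.6, 200.4, 200.7]
tcp_rot: [3.141, 0.0, -0.119]
contact_force: [0.3, 0.4, -2.3]
opening: 0.252
grasp_force: 103.1
clock: 10.1
eef_pos: [562.3, 200.1, 111.5]
tcp_rot: [3.141, 0.002, -0.121]
contact_force: [0.2, -0.0, -0.4]
opening: 0.248
grasp_force: 103.0
at [562.3 200.1 111.5] rpy [ 3.141e+00  2.000e-03 -1.210e-01] q [ 0.34  0.48  1.8  -0.    0.86  2.03] t 10.1
shift units [-0.02 -0.03  3.08] turn [ 0.     0.001 -0.001]
[602.64237383 223.95023647 105.0812738 ] [598.54628192 193.61782544 103.40691883]
[233. 146.] 1587 xy [602.7 211.6] yaw 1.45 hand 1.0 size [62.  17.4] [0.5 1.1]
[346. 179.] 5455 xy [557.9 136.5] yaw -0.131 hand 1.0 size [86.6 62.2] [9.9 7. ]
[253. 322.] 330 xy [444.4 216.9] yaw -1.693 hand -1.0 size [28.9 12.8] [0.6 0.6]
```

View pics/w3.png

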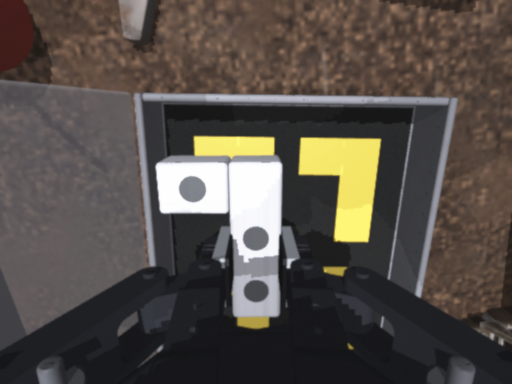

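```bash
python3 -m inch '[[0,0,0,0,-0.02,0.8,1],[0,0,0,0,0,0.8,1],[0,0,0,0,0,0.8,1],[0,0,0,0,0,0.5,1],[0,0,0,0,0,0.15,1],[0,0,0,0,0,0,1],[0,0,0,0,0,0,1]]'
python3 -m inch '[[0,0,0,0,0,0,0.6],[0,0,0,0,0,0,0.6],[0,0,0,0,0,0,0.6],[0,0,0,0,0,0,0.6],[0,0,0,0,0,-0.3,0.6],[0,0,0,0,0,-0.7,0.6],[0,0,0,0,0,-1,0.6],[0,0,0,0,0,-1,0.6]]'
python3 -m inch '[[0,0,0,0,0,-1,0.4],[0,0,0,0,0,-1,0.2],[0,0,0,-0.5,0,-1,0],[0,0,0,-1,0,-1,0],[0,0,0,-1,0,-1,0],[0,0,0,-1,0,-1,0],[0,0,0,-0.5,0,-1,0],[0,0,0,0,0,0,0]]'
python3 - <<'E'
from h import *
f=look("w4",z=27,t=140);show(blobs(f,yellow(f),5,200)); go([530,-230,310],1.69)
s=grab_frame("side"); w=white(s,165); w[:130]=0;w[235:]=0;w[:,:162]=0;w[:,240:]=0
show(blobs(s,w,22,60))
E
```

```text
clock: 10.73
eef_pos: [563.6, 201.0, 36.9]
tcp_rot: [-3.141, -0.001, -0.122]
contact_force: [-0.3, -0.5, -1.0]
opening: 0.246
grasp_force: 103.1
clock: 11.4
eef_pos: [562.3, 200.6, 111.7]
tcp_rot: [3.141, 0.001, -0.123]
contact_force: [0.5, -0.4, 0.3]
opening: 0.401
grasp_force: 0.0
clock: 12.07
eef_pos: [463.1, 213.9, 291.2]
tcp_rot: [-3.138, -0.005, -0.122]
contact_force: [0.6, 0.4, 1.1]
opening: 0.999
grasp_force: 0.0
[250.  67.] 1958 xy [571.1 216.4] yaw -0.112 hand 1.0 size [79.8 56.2] [9.  7.8]
[396. 186.] 176 xy [408.7  31.6] yaw 1.45 hand 1.0 size [28.9 27.5] [1. 1.]
[397. 246.] 159 xy [319.9  30.9] yaw 1.451 hand 1.0 size [30.6 29.3] [0.3 1. ]
[427. 378.] 289 xy [ 82.8 -18.6] yaw 1.453 hand -1.0 size [53.6 24.1] [2.1 0.4]
[313.  72.] 2351 xy [558.7 136. ] yaw -0.123 hand 1.0 size [87.  63.4] [8.6 6.8]
[250. 156.] 1901 xy [461.9 230. ] yaw -0.122 hand 1.0 size [86.4 63.1] [8.5 7.1]
[308. 157.] 1903 xy [451.4 150.7] yaw -0.131 hand 1.0 size [87.7 63.6] [8.3 7.1]
at [463.8 213.7 289.2] rpy [-3.139 -0.005 -0.122] q [0.43 0.14 1.84 0.   1.16 2.12] t 12.1
shift units [ 4.79 17.29 -0.86] turn [ 0.001 -0.002 -0.577]
[174. 156.] 212 xy [ 441.9 -346.4] yaw -2.526 hand -1.0 size [90.5 63.7] [7.8 6.5]
[213. 162.] 213 xy [ 450.8 -217.6] yaw 2.399 hand -1.0 size [86.6 63.5] [6.8 7.4]
```

View pics/w4.png

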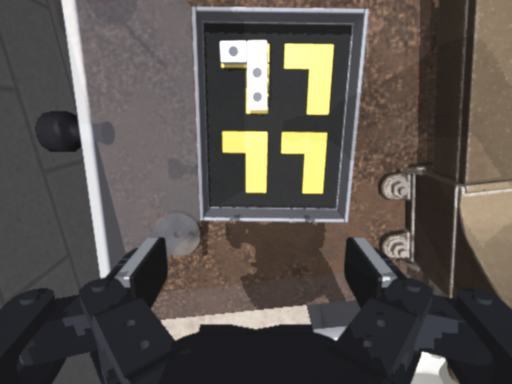

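The bracket in the tray is within about 2 mm of its silhouette. Next is mirrored bracket 2: grip its foot, tilt it up onto the leg's edge, then topple it over.

Run:
```python
from h import *
p=at([451,-217.7],2.415,-1,28,14); print(p); go([*p,28],2.415-np.pi/2)
```

```text
[ 439.37218863 -188.63465977]
at [463.8 213.3 287.5] rpy [-3.14e+00 -3.00e-03 -1.22e-01] q [ 0.43  0.14  1.84 -0.    1.16  2.12] t 12.2
shift units [ 0.96 16.09 10.35] turn [-0.    -0.001 -0.308]
```

```bash
python3 -m inch '[[0,0,0,0.06,1,0,0],[0,0,0,0.06,1,0,0],[0,0,0,0.06,1,0,0],[0,0,0,0.06,1,0,0],[0,0,0,0.06,1,0,0],[0,0,0,0.06,1,0,0],[0,0,0,0.06,1,0,0],[0,0,0,0.06,1,0,0]]'
python3 -m inch '[[0,0,0,0.06,1,0,0],[0,0,0,0.06,1,0,0],[0,0,0,0.06,1,0,0],[0,0,0,0.06,1,0,0],[0,0,0,0.06,1,0,0],[0,0,0,0.06,1,0,0],[0,0,0,0.06,1,0,0],[0,0,0,0,1,0,0]]'
python3 -m inch '[[0,0,-0.038,0,0,0,0],[0,0,-0.038,0,0,0,0],[0,0,-0.038,0,0,0,0],[0,0,-0.038,0,0,0,0],[0,0,-0.038,0,0,0,0],[0,0,-0.038,0,0,0,0],[0,0,-0.038,0,0,0,0.2],[0,0,-0.038,0,0,0,0.5]]'
python3 -m inch '[[0,0,0,0,0,1,0.57],[0,0,0,0,0,1,0.57],[0,0,0,0,0,1,0.57],[0,0,0,0,0,1,0.57],[0,0,0,0,0,1,0.57],[0,0,0,0,0,1,0.57],[0,0,0,0,0,0,0.57],[0,0,0,0,0,0,0.57]]'
python3 - <<'E'
from h import *
f=look("w5"); p=at([451,-217.7],2.415,-1,28,14); go([*p,28],2.415-np.pi/2)
E
```

```text
clock: 12.83
eef_pos: [450.7, 11.5, 284.7]
tcp_rot: [3.141, 0.002, -0.123]
contact_force: [0.8, 0.9, 0.1]
opening: 0.997
grasp_force: 0.0
clock: 13.5
eef_pos: [436.6, -188.4, 284.6]
tcp_rot: [-3.141, 0.002, -0.123]
contact_force: [0.7, 0.7, -0.6]
opening: 0.999
grasp_force: 0.0
clock: 14.17
eef_pos: [436.7, -187.1, 284.5]
tcp_rot: [-3.14, 0.001, 0.838]
contact_force: [-0.2, -0.3, -0.1]
opening: 0.749
grasp_force: 0.0
clock: 14.83
eef_pos: [435.7, -186.6, 134.3]
tcp_rot: [-3.137, 0.002, 0.832]
contact_force: [0.1, 0.1, 0.5]
opening: 0.428
grasp_force: 0.0
[188. 172.] 1189 xy [ 406.3 -137.9] yaw 0.013 hand -1.0 size [36.8 36.6] [1.2 1.3]
[284. 215.] 3488 xy [ 450.8 -217.2] yaw 2.404 hand -1.0 size [80.6 57.4] [8.7 5.9]
[111. 233.] 538 xy [ 319.7 -128.3] yaw -0.24 hand 1.0 size [36.3 24.6] [2.4 1. ]
[362. 342.] 150 xy [ 410.5 -360.8] yaw -1.692 hand -1.0 size [30.6 11.8] [0.6 1.2]
at [ 436.8 -187.   135.6] rpy [-3.14e+00  1.00e-03  8.32e-01] q [-0.41  0.28  2.05 -0.    0.81  0.33] t 14.9
shift units [0.02 0.13 4.31] turn [-0.     0.    -0.004]
```

View pics/w5.png

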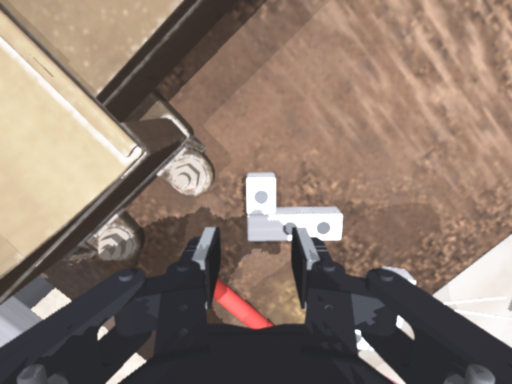

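The view shows the foot centred between the fingers, at pixel (261,195). The vice lug is clear on the left.

```bash
python3 -m inch '[[0,0,0,0.04,0.1,0.8,0.57],[0,0,0,0,0,0.8,0.57],[0,0,0,0,0,0.8,0.57],[0,0,0,0,0,0.8,0.57],[0,0,0,0,0,0.8,0.57],[0,0,0,0,0,0.3,0.57],[0,0,0,0,0,0,0.57],[0,0,0,0,0,0,1]]' 100
python3 -m inch '[[0,0,0,0,0,0,1],[0,0,0,0,0,0,1],[0,0,0,0,0,0,1],[0,0,0,0,0,0,1]]'
python3 -c "
from h import *
go([440,-188,240],.832)"
```

```text
clock: 15.55
eef_pos: [440.2, -188.1, 29.2]
tcp_rot: [3.141, -0.0, 0.832]
contact_force: [0.1, -0.1, -0.5]
opening: 0.301
grasp_force: 0.0
clock: 15.88
eef_pos: [440.4, -188.1, 29.8]
tcp_rot: [3.139, -0.001, 0.832]
contact_force: [-0.8, 0.7, 8.7]
opening: 0.25
grasp_force: 99.3
at [ 440.4 -188.1   29.8] rpy [ 3.139e+00 -1.000e-03  8.320e-01] q [-0.41  0.48  2.1  -0.    0.57  0.33] t 15.9
shift units [-0.    0.   -8.41] turn [ 0.001 -0.     0.   ]
```

```bash
python3 -m inch '[[0,0,0,0,0,-0.5,1],[0,0,0,0,0,-1,1],[0,0,0,0,0,-1,1],[0,0,0,0,0,-1,1],[0,0,0,0,0,-1,1],[0,0,0,0,0,-1,1],[0,0,0,0,0,-1,1],[0,0,0,0,0,-1,1]]'
python3 -m inch '[[0,0,0,0.08,1,0,1],[0,0,0,0.08,1,0,1],[0,0,0,0.08,1,0,1],[0,0,0,0.08,1,0,1],[0,0,0,0.08,1,0,1],[0,0,0,0.1,1,0,1],[0,0,-0.03,0,0,0,1],[0,0,-0.035,0,0,0,1]]'
python3 -m inch '[[0,0,-0.035,0,0,0,1],[0,0.039,0,0,0,0,1],[0,0.039,0,0,0,0,1],[0,0.039,0,0,0,0,1],[0,0.039,0,0,0,0,1],[0,0.039,0,0,0,0,1],[0,0.039,0,0,0,0,1],[0,0,0,0,0,0,1]]'
python3 -c "
from h import *
go([560,-280,120],1.14,1.361)"
```

```text
clock: 16.55
eef_pos: [439.2, -187.6, 217.8]
tcp_rot: [3.141, -0.0, 0.832]
contact_force: [-0.0, -0.5, -1.9]
opening: 0.25
grasp_force: 98.5
clock: 17.22
eef_pos: [559.6, -280.3, 216.2]
tcp_rot: [3.141, -0.0, 1.04]
contact_force: [-0.7, 0.3, -2.5]
opening: 0.252
grasp_force: 98.7
clock: 17.88
eef_pos: [557.0, -281.2, 213.9]
tcp_rot: [-3.138, -0.741, 1.141]
contact_force: [-0.4, 0.3, -3.2]
opening: 0.25
grasp_force: 98.9
at [ 557.  -281.2  213.9] rpy [-3.138 -0.741  1.141] q [-0.8   0.55  1.63  0.7   1.35 -0.66] t 17.9
shift units [-2.47  0.1   2.83] turn [-0.001  0.197 -0.   ]
```

```bash
python3 -m inch '[[0,0.039,0,0,0,0,1],[0,0.039,0,0,0,0,1],[0,0.039,0,0,0,0,1],[0,0.039,0,0,0,0,1],[0,0.039,0,0,0,0,1],[0,0,0,0,0,0,1],[0,0,0,0,0,0,1]]'
python3 - <<'E'
from h import *
go([560,-280,52],1.14,1.361)
f=grab_frame("scene"); P=cloud(f); img=f["pixels"][150:330,200:420]; save(f,"s1",cv2.resize(img,None,fx=3,fy=3))
E
```

```text
clock: 18.47
eef_pos: [558.6, -279.0, 214.0]
tcp_rot: [-3.125, -1.343, 1.131]
contact_force: [-0.1, -0.5, -2.6]
opening: 0.252
grasp_force: 99.0
at [ 558.6 -279.   214. ] rpy [-3.125 -1.343  1.131] q [-0.92  0.81  1.57  1.05  1.73 -0.91] t 18.5
shift units [-6.32  0.09  1.45] turn [-0.003  0.006 -0.001]
```

View pics/s1.png

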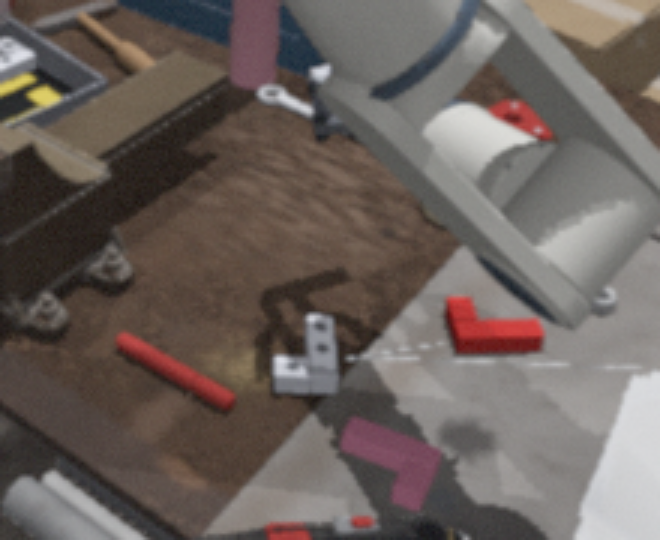

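```bash
python3 -c "
from h import *
go([565,-225,80],1.14,1.361)"
```

```text
at [ 559.1 -279.1  215.6] rpy [-3.138 -1.342  1.144] q [-0.92  0.81  1.57  1.05  1.73 -0.91] t 18.5
shift units [-4.81 -0.67  3.25] turn [-0.002  0.006  0.   ]
```

```bash
python3 -m inch '[[0,0,0,0,-0.1,0.6,1],[0,0,0,0,-0.1,0.6,1],[0,0,0,-0.8,-0.1,0.4,1],[0,0,0,-0.8,-0.1,0.4,1],[0,0,0,-0.8,-0.1,0.4,1],[0,0,0,-0.8,-0.1,0.4,1],[0,0,0,-0.8,-0.1,0.4,1],[0,0,0,-0.8,0,0,1]]'
python3 -m inch '[[0,0,0,0,0,0,1],[0,0,0,0,0,0,1]]'
python3 - <<'E'
from h import *
go([565,-225,49],1.14,1.361)
f=grab_frame("side");P=cloud(f); 
for Z in [(0,60)]:
    m=(P[...,2]>25)&(P[...,0]>380)&(P[...,0]<640)&(P[...,1]<-150)&(P[...,1]>-560); 
q=P[m]
for y in range(-550,-150,40):
    k=q[(q[:,1]>y)&(q[:,1]<y+40)]; print(y,len(k),k[:,0].min().round() if len(k) else '',k[:,0].max().round() if len(k) else '')
E
```

```text
clock: 19.18
eef_pos: [564.5, -222.2, 81.1]
tcp_rot: [3.14, -1.345, 1.152]
contact_force: [0.0, -0.1, -2.2]
opening: 0.246
grasp_force: 98.9
clock: 19.35
eef_pos: [564.4, -224.2, 81.7]
tcp_rot: [-3.141, -1.347, 1.147]
contact_force: [0.2, 0.1, -1.5]
opening: 0.249
grasp_force: 99.0
at [ 564.4 -224.2   81.7] rpy [-3.141 -1.347  1.147] q [-0.86  0.98  1.63  1.08  1.59 -1.1 ] t 19.4
shift units [-1.28  0.03  0.27] turn [-0.002  0.005  0.   ]
-550 454 425.0 512.0
-510 875 381.0 606.0
-470 1385 380.0 585.0
-430 1342 380.0 594.0
-390 1509 380.0 548.0
-350 568 380.0 594.0
-310 842 448.0 597.0
-270 1283 445.0 635.0
-230 1290 409.0 634.0
-190 960 380.0 419.0
```

Lowering gently, watching the force.

```bash
python3 -m inch '[[0,0,0,-0.4,0,0.09,1],[0,0,0,-0.4,0,0.09,1],[0,0,0,-0.25,0,0.05,1],[0,0,0,0,0,0,1]]'
python3 -m inch '[[0,0,0,-0.1,0,0.02,1],[0,0,0,-0.05,0,0.01,1],[0,0,0,0,0,0,1]]'
python3 -c "
from h import *
go([565,-225,47],1.14,1.361)"
```

```text
clock: 19.73
eef_pos: [563.6, -225.2, 52.8]
tcp_rot: [-3.135, -1.348, 1.14]
contact_force: [-0.8, 0.3, -2.9]
opening: 0.254
grasp_force: 99.0
clock: 19.98
eef_pos: [563.9, -225.6, 50.2]
tcp_rot: [-3.14, -1.348, 1.145]
contact_force: [0.3, 0.3, -3.1]
opening: 0.25
grasp_force: 99.0
at [ 563.9 -225.6   50.2] rpy [-3.14  -1.348  1.145] q [-0.87  1.03  1.61  1.08  1.57 -1.13] t 20.0
shift units [-0.11  0.03  0.07] turn [-0.002  0.004  0.   ]
```

```bash
python3 -m inch '[[0,0,0,-0.08,0,0.02,1],[0,0,0,0,0,0,1],[0,0,0,0,0,0,1]]'
python3 -m inch '[[0,0,0,-0.06,0,0.01,1],[0,0,0,0,0,0,1],[0,0,0,0,0,0,1]]'
python3 -m inch '[[0,0,0,-0.06,0,0.01,1],[0,0,0,0,0,0,1],[0,0,0,0,0,0,1]]'
```

```text
clock: 20.23
eef_pos: [564.0, -225.7, 49.4]
tcp_rot: [3.139, -1.349, 1.149]
contact_force: [-1.4, -1.0, 4.8]
opening: 0.252
grasp_force: 99.5
clock: 20.48
eef_pos: [564.0, -225.8, 49.2]
tcp_rot: [3.135, -1.352, 1.153]
contact_force: [-3.5, -0.7, 12.6]
opening: 0.253
grasp_force: 99.9
clock: 20.73
eef_pos: [563.9, -225.9, 49.1]
tcp_rot: [3.132, -1.354, 1.157]
contact_force: [-4.9, -1.6, 19.8]
opening: 0.251
grasp_force: 100.2
```

```bash
python3 -m inch '[[0,0,0,0.1,0,0,1],[0,0,0,0,0,0,0.9],[0,0,0,0,0,0,0.7],[0,0,0,0,0,0,0.5],[0,0,0,0,0,0,0.5],[0,0,0,0,0,0,0.5],[0,0,0,0,0,-0.3,0.5],[0,0,0,0,0,-0.6,0.5]]'
python3 -m inch '[[0,0,0,0,0,-0.9,0.5],[0,0,0,0,0,-0.9,0.5],[0,0,0,0,0,-0.9,0.5],[0,0,0,1,0,0,0.5],[0,0,0,1,0,0,0.5],[0,0,0,1,0,0,0.5],[0,0,0,1,0,0,0.5],[0,0,0,0,0,0,0.5]]'
python3 - <<'E'
from h import *
f=grab_frame("side");P=cloud(f)
m=(P[...,2]>30)&(np.abs(P[...,0]-575)<60)&(np.abs(P[...,1]+205)<60); q=P[m]; print(len(q),np.percentile(q,[2,50,98],axis=0).round() if len(q) else '')
save(f,"s2",cv2.resize(f["pixels"][120:260,130:290],None,fx=4,fy=4)); go([590,-165,150],1.14)
E
```

```text
clock: 21.4
eef_pos: [554.7, -244.4, 52.4]
tcp_rot: [-3.135, -1.348, 1.142]
contact_force: [0.5, 1.0, -0.3]
opening: 0.498
grasp_force: 0.0
clock: 22.07
eef_pos: [537.6, -286.7, 169.8]
tcp_rot: [3.118, -1.346, 1.169]
contact_force: [1.0, -1.9, 0.1]
opening: 0.499
grasp_force: 0.0
95 [[ 518. -264.   31.]
 [ 567. -217.   56.]
 [ 583. -203.  178.]]
at [ 537.2 -286.6  167.6] rpy [ 3.124 -1.346  1.163] q [-0.95  0.87  1.59  1.02  1.71 -0.99] t 22.1
shift units [ 0.5  -0.08  5.33] turn [-0.    -0.428  0.002]
```

View pics/s2.png

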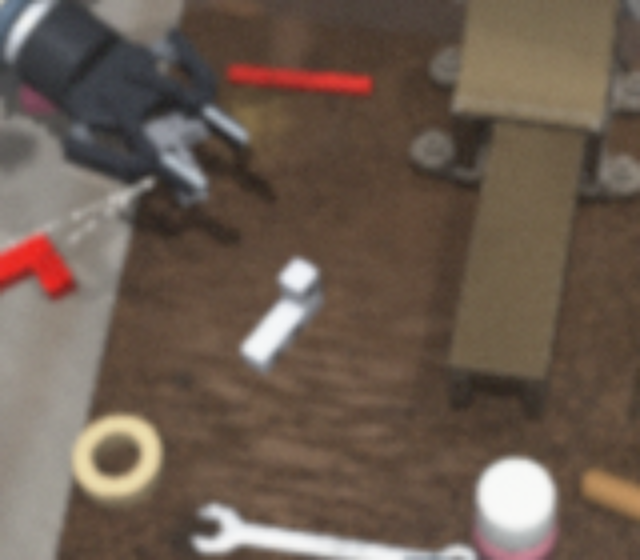

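```bash
python3 -m inch '[[0,-0.039,0,0,0,0,1],[0,-0.039,0,0,0,0,1],[0,-0.039,0,0,0,0,1],[0,-0.039,0,0,0,0,1],[0,-0.039,0,0,0,0,1],[0,-0.039,0,0,0,0,1],[0,-0.039,0,0,0,0,1],[0,-0.039,0,0,0,0,1]]'
python3 -m inch '[[0,-0.039,0,0,0,0,1],[0,-0.039,0,0,0,0,1],[0,-0.038,0,0,0,0,1],[0,0,0,0,0,0,1]]'
python3 - <<'E'
from h import *
f=grab_frame("side"); t=plane(f,[204.7,188.2],56)[0]; print("toe",t)
d=np.array([np.cos(1.145),np.sin(1.145),0]); g=t+45*d; g[2]=64; go(g,1.145); go(t-10*d,1.145)
E
```

```text
clock: 22.78
eef_pos: [536.9, -287.0, 165.6]
tcp_rot: [3.139, -0.361, 1.146]
contact_force: [0.4, 0.6, 0.8]
opening: 0.004
grasp_force: 0.0
clock: 23.12
eef_pos: [538.0, -284.2, 165.5]
tcp_rot: [3.141, 0.004, 1.149]
contact_force: [-0.0, 0.8, -0.5]
opening: 0.004
grasp_force: 0.0
toe [ 567.82638598 -215.62090256   56.        ]
at [ 537.7 -283.8  165. ] rpy [-3.141e+00 -3.000e-03  1.150e+00] q [-0.49  0.42  1.75  0.    0.97 -0.07] t 23.2
shift units [ 4.77 -0.    4.06] turn [-0.    -0.001  0.002]
at [ 537.7 -283.8  165. ] rpy [-3.141e+00 -3.000e-03  1.150e+00] q [-0.49  0.42  1.75  0.    0.97 -0.07] t 23.2
shift units [ 2.57 -0.01  4.37] turn [-0.    -0.001  0.002]
```

```bash
python3 -m inch '[[0,0,0,0.9,0,0,1],[0,0,0,1,0,0,1],[0,0,0,1,0,0,1],[0,0,0,1,0,0,1],[0,0,0,1.0,0,0,1],[0,0,0,0,0,1,1],[0,0,0,0,0,1,1],[0,0,0,0,0,1,1]]'
python3 -m inch '[[0,0,0,0,0,1,1],[0,0,0,0,0,0,1],[0,0,0,-0.35,0,0,1],[0,0,0,-0.35,0,0,1],[0,0,0,-0.35,0,0,1],[0,0,0,-0.35,0,0,1],[0,0,0,-0.35,0,0,1],[0,0,0,-0.35,0,0,1]]'
python3 -m inch '[[0,0,0,-0.35,0,0,1],[0,0,0,-0.35,0,0,1],[0,0,0,0,0,0,1],[0,0,0,0,0,0,1]]'
python3 - <<'E'
from h import *
f=grab_frame("side");P=cloud(f); w=white(f,150); w[:130]=0;w[235:]=0;w[:,:162]=0;w[:,240:]=0; show(blobs(f,w,22,60)); s=r.sense(); print(s["eef_pos"])
save(f,"s3",cv2.resize(f["pixels"][120:260,130:290],None,fx=4,fy=4))
E
```

```text
clock: 23.83
eef_pos: [587.4, -174.1, 89.2]
tcp_rot: [-3.14, -0.006, 1.146]
contact_force: [0.4, -0.7, 0.5]
opening: 0.001
grasp_force: 0.0
clock: 24.5
eef_pos: [565.9, -222.3, 66.3]
tcp_rot: [3.14, -0.003, 1.146]
contact_force: [-0.5, -0.7, -1.1]
opening: -0.005
grasp_force: 0.0
clock: 24.83
eef_pos: [558.6, -237.4, 65.3]
tcp_rot: [-3.142, -0.003, 1.146]
contact_force: [0.1, -0.1, -0.5]
opening: -0.0
grasp_force: 0.0
[189. 133.] 96 xy [ 340.  -332.6] yaw 1.734 hand -1.0 size [72.2 40. ] [7.7 6. ]
[173. 157.] 172 xy [ 446.6 -352.8] yaw -2.508 hand -1.0 size [89.9 43.5] [4.  3.1]
[193. 199.] 133 xy [ 586.9 -250.6] yaw -0.407 hand -1.0 size [85.3 31.9] [7.2 2.3]
[ 558.75686058 -237.00383414   65.30027755]
```

View pics/s3.png

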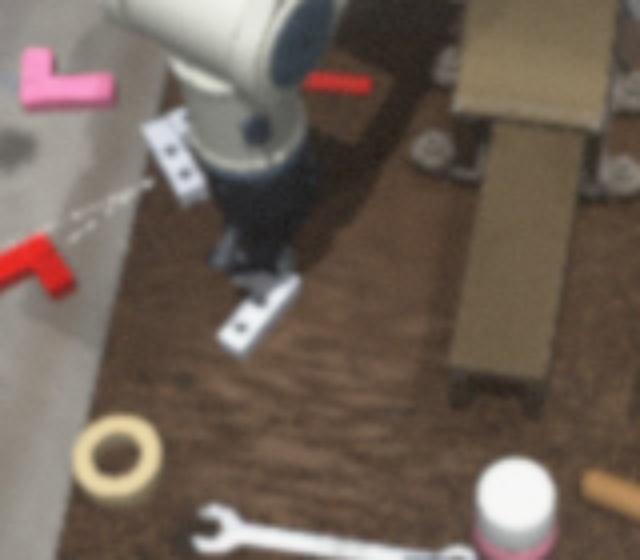

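It has toppled flat. I'll rise and measure it.

```bash
python3 -m inch '[[0,0,0,0,0,-0.6,1],[0,0,0,0,0,-1,1],[0,0,0,0,0,-1,0],[0,0,0,0,0,-1,0],[0,0,0,0,0,-1,0],[0,0,0,0,0,-1,0],[0,0,0,0,0,-1,0],[0,0,0,0,0,0,0]]'
python3 - <<'E'
from h import *
f=look("w6",amin=400); s=r.sense(); print(s["eef_pos"],s["tcp_rot"],s["qpos"].round(2))
E
```

```text
clock: 25.55
eef_pos: [561.2, -237.8, 235.5]
tcp_rot: [3.134, -0.003, 1.147]
contact_force: [0.9, -0.1, 1.8]
opening: 0.844
grasp_force: 0.0
[ 92. 144.] 511 xy [ 407.3 -138.8] yaw -0.03 hand -1.0 size [36.7 35.8] [2.  1.6]
[421. 181.] 1735 xy [ 732.  -330.4] yaw 2.717 hand 1.0 size [69.2 68. ] [0.2 1.2]
[ 25. 176.] 408 xy [ 318.6 -136.1] yaw -1.764 hand -1.0 size [36.7 35.8] [0.4 1.8]
[270. 177.] 1978 xy [ 577.4 -264.6] yaw 2.716 hand 1.0 size [80.6 57.3] [7.3 9. ]
[205. 289.] 1472 xy [ 441.5 -343.4] yaw -2.463 hand -1.0 size [85.9 55.8] [7.5 6.9]
[ 560.31993349 -237.47284456  233.17350492] [ 3.13636273 -0.00336158  1.14723622] [-0.41  0.34  1.69  0.    1.1   0.02]
```

```bash
python3 - <<'E'
from h import *
p=at([577.4,-264.6],2.716,1,-5,-16); print(p); go([*p,28.5],2.716)
E
python3 -m inch '[[0,0,-0.039,0,0,0,0],[0,0,-0.039,0,0,0,0],[0,0,-0.039,0,0,0,0],[0,0,-0.039,0,0,0,0],[0,0,-0.039,0,0,0,0],[0,0,-0.039,0,0,0,0],[0,0,-0.039,0,0,0,0],[0,0,-0.039,0,0,0,0.3]]'
python3 -m inch '[[0,0,-0.039,0,0,0,0.4],[0,0,-0.039,0,0,0,0.4],[0,0,-0.039,0,0,0,0.4],[0,0,-0.039,0,0,0,0.4],[0,0,-0.032,0,0,0,0.4],[0,0,0,0,0,0,0.4]]'
python3 - <<'E'
from h import *
p=at([577.4,-264.6],2.716,1,-5,-16); print(p); go([*p,28.5],2.716)
E
```

```text
[ 588.55974128 -252.09159585]
at [ 560.3 -237.5  233.2] rpy [ 3.136e+00 -3.000e-03  1.147e+00] q [-0.41  0.34  1.69  0.    1.1   0.02] t 25.6
shift units [-0.1   1.23  8.19] turn [ 0.002  0.    -0.499]
clock: 26.27
eef_pos: [558.1, -236.7, 228.8]
tcp_rot: [3.14, -0.004, 2.133]
contact_force: [0.1, 0.6, 0.1]
opening: 0.882
grasp_force: 0.0
clock: 26.77
eef_pos: [558.2, -236.7, 228.9]
tcp_rot: [3.138, -0.002, 2.722]
contact_force: [-0.7, -0.2, 1.1]
opening: 0.594
grasp_force: 0.0
[ 588.55974128 -252.09159585]
at [ 558.2 -236.7  228.9] rpy [ 3.138e+00 -2.000e-03  2.722e+00] q [-0.41  0.35  1.7   0.    1.1  -1.56] t 26.8
shift units [-1.38 -0.09  8.01] turn [ 0.001 -0.001  0.002]
```

```bash
python3 -m inch '[[0,0,0.002,-0.7,-0.05,0,0.4],[0,0,0,-0.68,-0.04,0,0.4],[0,0,0,0,0,1,0.4],[0,0,0,0,0,1,0.4],[0,0,0,0,0,1,0.4],[0,0,0,0,0,1,0.4],[0,0,0,0,0,1,0.4],[0,0,0,0,0,1,0.4]]'
python3 -m inch '[[0,0,0,0,0,1,0.4],[0,0,0,0,0,0.7,0.4],[0,0,0,0,0,0.3,0.4],[0,0,0,0,0,0,0.4],[0,0,0,0,0,0,1],[0,0,0,0,0,0,1],[0,0,0,0,0,0,1],[0,0,0,0,0,0,1]]' 100
python3 -m inch '[[0,0,0,0,0,0,1],[0,0,0,0,0,0,1],[0,0,0,0,0,0,1]]'
python3 -c "
from h import *
p=at([577.4,-264.6],2.716,1,-5,-16); go([*p,28.5],2.716)"
```

```text
clock: 27.43
eef_pos: [588.8, -252.7, 78.2]
tcp_rot: [3.138, -0.001, 2.707]
contact_force: [0.4, -0.2, -0.8]
opening: 0.601
grasp_force: 0.0
clock: 28.1
eef_pos: [590.3, -253.6, 32.0]
tcp_rot: [3.138, 0.002, 2.711]
contact_force: [0.3, 0.6, 7.3]
opening: 0.245
grasp_force: 99.0
clock: 28.35
eef_pos: [590.3, -253.6, 32.0]
tcp_rot: [3.138, 0.003, 2.711]
contact_force: [-1.5, 0.9, 6.9]
opening: 0.247
grasp_force: 99.2
at [ 590.3 -253.6   32. ] rpy [3.138e+00 3.000e-03 2.711e+00] q [-0.41  0.64  1.73  0.    0.77 -1.55] t 28.4
shift units [0.09 0.02 0.14] turn [ 0.001  0.001 -0.002]
```

```bash
python3 -m inch '[[0,0,0,0,0,-0.5,1],[0,0,0,0,0,-1,1],[0,0,0,0,0,-1,1],[0,0,0,0,0,-1,1],[0,0,0,0,0,-1,1],[0,0,0,0,0,-1,1],[0,0,0,0,0,-1,1],[0,0,0,0,0,-1,1]]'
python3 -m inch '[[0,0,0,0,0,-1,1],[0,0,0,0,0,-1,1],[0,0,0,0,0,-1,1],[0,0,0,0,0,-0.5,1]]'
python3 -c "
from h import *
p=at([558.7,136],-.12,1,-7.2,-16); go([*p,300],-.12)"
```

```text
clock: 29.02
eef_pos: [588.7, -253.6, 220.1]
tcp_rot: [3.138, 0.001, 2.711]
contact_force: [0.1, 0.3, -1.8]
opening: 0.249
grasp_force: 98.5
clock: 29.35
eef_pos: [589.6, -254.3, 309.7]
tcp_rot: [3.138, 0.005, 2.711]
contact_force: [0.9, -0.2, -2.0]
opening: 0.249
grasp_force: 98.6
at [ 589.6 -254.3  309.7] rpy [3.138 0.005 2.711] q [-0.41  0.33  1.54  0.    1.27 -1.55] t 29.4
shift units [ 7.72 12.97  0.4 ] turn [ 0.002 -0.001  0.901]
```

```bash
python3 -m inch '[[0,0,0,0.59,1,0,1],[0,0,0,0.59,1,0,1],[0,0,0,0.59,1,0,1],[0,0,0,0.59,1,0,1],[0,0,0,0.59,1,0,1],[0,0,0,0.59,1,0,1],[0,0,0,0.59,1,0,1],[0,0,0,0.59,1,0,1]]'
python3 -m inch '[[0,0,0,0.6,1,0,1],[0,0,0,0.6,1,0,1],[0,0,0,0.6,1,0,1],[0,0,0,0.6,1,0,1],[0,0,0,0.6,1,0,1],[0,0,0.039,0,0,0,1],[0,0,0.039,0,0,0,1],[0,0,0.039,0,0,0,1]]'
python3 -m inch '[[0,0,0.039,0,0,0,1],[0,0,0.039,0,0,0,1],[0,0,0.039,0,0,0,1],[0,0,0.039,0,0,0,1],[0,0,0.039,0,0,0,1],[0,0,0.039,0,0,0,1],[0,0,0.039,0,0,0,1],[0,0,0.039,0,0,0,1]]'
python3 -m inch '[[0,0,0.039,0,0,0,1],[0,0,0.039,0,0,0,1],[0,0,0.039,0,0,0,1],[0,0,0.039,0,0,0,1],[0,0,0.039,0,0,0,1],[0,0,0.039,0,0,0,1],[0,0,0.039,0,0,0,1],[0,0,0.039,0,0,0,1]]'
python3 -m inch '[[0,0,0.039,0,0,0,1],[0,0,0.039,0,0,0,1],[0,0,0.039,0,0,0,1],[0,0,0.039,0,0,0,1],[0,0,0,0,0,0,1]]'
python3 -c "
from h import *
p=at([558.7,136],-.12,1,-7.2,-16); go([*p,300],-.12)"
```

```text
clock: 30.02
eef_pos: [564.4, -21.6, 306.0]
tcp_rot: [3.139, -0.0, 2.711]
contact_force: [0.0, -0.3, -1.0]
opening: 0.251
grasp_force: 98.6
clock: 30.68
eef_pos: [548.6, 122.6, 306.2]
tcp_rot: [3.139, -0.001, 2.339]
contact_force: [-0.1, 0.2, -1.6]
opening: 0.25
grasp_force: 98.8
clock: 31.35
eef_pos: [548.7, 121.8, 306.3]
tcp_rot: [3.141, -0.003, 1.357]
contact_force: [-0.6, -0.4, -2.2]
opening: 0.25
grasp_force: 98.8
clock: 32.02
eef_pos: [548.7, 121.8, 306.3]
tcp_rot: [-3.139, -0.002, 0.377]
contact_force: [-0.6, -0.3, -2.7]
opening: 0.247
grasp_force: 98.8
clock: 32.43
eef_pos: [548.8, 121.8, 306.2]
tcp_rot: [-3.139, -0.0, -0.113]
contact_force: [-0.4, 0.0, -1.7]
opening: 0.244
grasp_force: 98.8
at [548.8 121.8 306.2] rpy [-3.139 -0.    -0.113] q [0.21 0.21 1.71 0.   1.22 1.9 ] t 32.4
shift units [0.04 0.03 0.25] turn [-0.001 -0.     0.002]
```

```bash
python3 -m inch '[[0,0,0.002,0.04,0.03,0.9,1],[0,0,0,0,0,1,1],[0,0,0,0,0,1,1],[0,0,0,0,0,1,1],[0,0,0,0,0,1,1],[0,0,0,0,0,1,1],[0,0,0,0,0,1,1],[0,0,0,0,0,1,1]]'
python3 -m inch '[[0,0,0,0,0,0,1],[0,0,0,0,0,0,1]]'
python3 - <<'E'
from h import *
p=at([558.7,136],-.12,1,-7.2,-16); go([*p,38],-.12)
f=grab_frame("wrist"); save(f,"w7"); P=cloud(f); z=r.sense()["eef_pos"][2]
for zz in(z-6,z-9):
    w=(f["pixels"].min(-1)>90)&(np.abs(P[...,2]-zz)<6); show(blobs(f,w,zz,1500))
print(P[180,190],P[180,255]); show(blobs(f,yellow(f),5,150))
E
```

```text
clock: 33.1
eef_pos: [550.2, 121.6, 107.8]
tcp_rot: [-3.139, -0.001, -0.109]
contact_force: [1.1, 0.0, -1.8]
opening: 0.243
grasp_force: 98.8
clock: 33.27
eef_pos: [549.4, 121.4, 108.1]
tcp_rot: [-3.14, 0.002, -0.111]
contact_force: [0.4, 0.7, -2.2]
opening: 0.252
grasp_force: 98.7
at [549.4 121.4 108.1] rpy [-3.14e+00  2.00e-03 -1.11e-01] q [0.21 0.44 1.88 0.   0.82 1.89] t 33.3
shift units [0.02 0.02 2.8 ] turn [-0.001  0.001  0.003]
[255. 230.] 4165 xy [559.1 120.3] yaw -0.098 hand -1.0 size [75.9 22.5] [3.7 0.1]
[192. 183.] 2187 xy [588.3 144.1] yaw 1.461 hand -1.0 size [30.  22.3] [0.5 0.1]
[235. 212.] 10644 xy [559.7 136. ] yaw -0.11 hand 1.0 size [78.2 54.5] [12.5  6.4]
[588.58325709 146.81061515  97.50331057] [585.45639751 117.62516612  97.93792631]
[154. 188.] 2425 xy [566.6 200.4] yaw 3.003 hand -1.0 size [86.3 30.1] [1.5 1.6]
[234. 142.] 1508 xy [593.  132.2] yaw 1.434 hand 1.0 size [61.9 15.7] [1.  0.8]
[ 92. 157.] 178 xy [594.5 240.9] yaw 3.029 hand -1.0 size [17.5  7.1] [0.2 0.1]
[129. 270.] 931 xy [491.2 226.9] yaw 1.461 hand 1.0 size [62.6 26.7] [8.1 4.9]
[253. 319.] 515 xy [437.2 136.7] yaw -1.68 hand -1.0 size [28.4 18.8] [0.1 1. ]
```

View pics/w7.png

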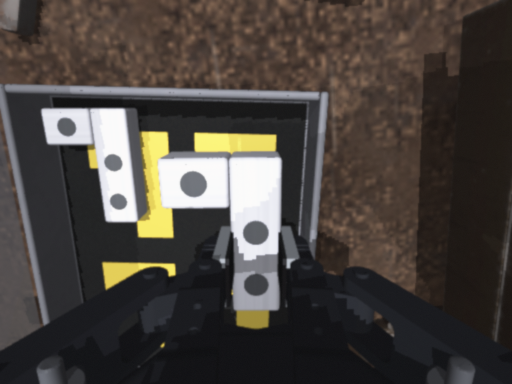

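The view shows the first bracket has been knocked about 25 mm towards the lid, now at pixel (95,165), so I'll reseat it afterwards. The held bracket lines up with its nest, so I'm placing it now.

```bash
python3 -m inch '[[0,0,0.003,-0.01,0,0.8,1],[0,0,0,0,0,0.8,1],[0,0,0,0,0,0.7,1],[0,0,0,0,0,0.3,1],[0,0,0,0,0,0.15,1],[0,0,0,0,0,0,1],[0,0,0,0,0,0,1]]'
python3 -c "
from h import *
p=at([558.7,136],-.12,1,-7.2,-16); go([*p,37],-.12); print(r.sense()['contact_force'])"
```

```text
clock: 33.9
eef_pos: [551.2, 122.1, 41.3]
tcp_rot: [-3.138, -0.003, -0.122]
contact_force: [-0.2, 0.4, -2.4]
opening: 0.247
grasp_force: 98.8
at [551.2 122.1  41.3] rpy [-3.138e+00 -3.000e-03 -1.220e-01] q [0.21 0.54 1.91 0.   0.69 1.9 ] t 33.9
shift units [-0.06  0.05  0.17] turn [-0.001 -0.001 -0.001]
[-0.18451604  0.38761586 -2.40213886]
```

```bash
python3 -m inch '[[0,0,0,-0.06,0.04,0.15,1],[0,0,0,0,0,0,1]]'
python3 -m inch '[[0,0,0,0,0,0,0.6],[0,0,0,0,0,0,0.6],[0,0,0,0,0,0,0.6],[0,0,0,0,0,0,0.6],[0,0,0,0,0,-0.3,0.6],[0,0,0,0,0,-0.7,0.6],[0,0,0,0,0,-1,0.6],[0,0,0,0,0,-1,0.6]]'
python3 -m inch '[[0,0,0,0,0,-1,0.4],[0,0,0,0,0,-1,0.2],[0,0,0,-0.5,0,-1,0],[0,0,0,-1,-0.6,-1,0],[0,0,0,-1,-0.6,-1,0],[0,0,0,-1,-0.6,-1,0],[0,0,0,-0.5,-0.6,-1,0],[0,0,0,0,0,0,0]]'
python3 - <<'E'
from h import *
f=look("w8",z=27,t=140,amin=1000);show(blobs(f,yellow(f),5,200)); s=r.sense(); print(s["eef_pos"])
E
```

```text
clock: 34.07
eef_pos: [549.4, 121.2, 37.1]
tcp_rot: [-3.138, -0.003, -0.123]
contact_force: [1.1, -0.1, -0.9]
opening: 0.248
grasp_force: 99.0
clock: 34.73
eef_pos: [548.0, 120.7, 112.1]
tcp_rot: [-3.139, 0.001, -0.123]
contact_force: [0.0, -0.7, 0.4]
opening: 0.396
grasp_force: 0.0
clock: 35.4
eef_pos: [456.3, 194.9, 291.9]
tcp_rot: [-3.134, -0.007, -0.121]
contact_force: [0.8, -0.3, 0.6]
opening: 1.0
grasp_force: 0.0
[220.  49.] 2013 xy [589.2 230.7] yaw -0.109 hand 1.0 size [80.4 57.2] [8.5 8. ]
[301.  66.] 1923 xy [557.6 136.2] yaw -0.107 hand 1.0 size [80.7 56.8] [9.6 6.9]
[245.  77.] 1288 xy [567.4 200.5] yaw 3.02 hand -1.0 size [86.7 31.5] [2.  3.9]
[295.  89.] 205 xy [544.3 135.5] yaw -2.854 hand 1.0 size [72.8 26.6] [1.2 0. ]
[236. 153.] 1888 xy [461.9 230.6] yaw -0.123 hand 1.0 size [86.2 62.9] [8.6 7.6]
[294. 154.] 1907 xy [451.5 150.6] yaw -0.121 hand 1.0 size [87.4 63.4] [8.4 6.8]
[456.63669638 193.77431123 289.69087061]
```

Second bracket is good. Re-gripping the knocked one.

```bash
python3 -c "
from h import *
p=at([589.2,230.7],-.109,1,-7,-16); go([*p,34],-.109)"
```

```text
at [456.6 193.8 289.7] rpy [-3.136 -0.006 -0.121] q [0.4  0.11 1.87 0.   1.16 2.09] t 35.5
shift units [ 4.76 -1.4  10.26] turn [-0.002 -0.002 -0.004]
```

```bash
python3 -m inch '[[0,0,-0.004,0.95,-0.28,0,0.4],[0,0,0,0.95,-0.28,0,0.4],[0,0,0,0.95,-0.28,0,0.4],[0,0,0,0.95,-0.28,0,0.4],[0,0,0,0.95,-0.28,0,0.4],[0,0,0,0,0,1,0.4],[0,0,0,0,0,1,0.4],[0,0,0,0,0,1,0.4]]'
python3 -m inch '[[0,0,0,0,0,1,0.4],[0,0,0,0,0,1,0.4],[0,0,0,0,0,1,0.4],[0,0,0,0,0,1,0.4],[0,0,0,0,0,0,0.4]]'
python3 -c "
from h import *
p=at([589.2,230.7],-.109,1,-7,-16); go([*p,34],-.109)"
```

```text
clock: 36.12
eef_pos: [578.8, 212.9, 209.8]
tcp_rot: [-3.139, -0.0, -0.111]
contact_force: [-0.3, -0.3, -0.2]
opening: 0.596
grasp_force: 0.0
clock: 36.53
eef_pos: [575.3, 212.1, 106.1]
tcp_rot: [3.14, 0.007, -0.111]
contact_force: [-1.1, -1.5, 0.1]
opening: 0.601
grasp_force: 0.0
at [575.3 212.1 106.1] rpy [ 3.14   0.007 -0.111] q [0.35 0.51 1.77 0.   0.88 2.03] t 36.5
shift units [ 0.21 -0.16  2.88] turn [ 0.     0.002 -0.   ]
```

```bash
python3 -m inch '[[0,0,0,0.21,-0.16,0.8,0.4],[0,0,0,0,0,0.8,0.4],[0,0,0,0,0,0.7,0.4],[0,0,0,0,0,0.4,0.4],[0,0,0,0,0,0.2,0.4],[0,0,0,0,0,0,1],[0,0,0,0,0,0,1],[0,0,0,0,0,0,1]]' 100
python3 -m inch '[[0,0,0,0,0,0,1],[0,0,0,0,0,0,1],[0,0,0,0,0,0,1],[0,0,0,0,0,0,1]]'
python3 -c "
from h import *
s=r.sense(); o=np.array([589.2,230.7]); t=np.array([569.3,215.8]); go([*(s['eef_pos'][:2]+t-o),s['eef_pos'][2]],-.12); print(s['contact_force'])"
```

```text
clock: 37.2
eef_pos: [585.0, 218.0, 40.7]
tcp_rot: [-3.138, -0.002, -0.11]
contact_force: [-1.5, 0.0, -1.2]
opening: 0.243
grasp_force: 98.1
clock: 37.53
eef_pos: [585.0, 218.1, 40.5]
tcp_rot: [-3.138, -0.003, -0.11]
contact_force: [-1.6, -1.4, 7.2]
opening: 0.24
grasp_force: 99.1
at [585.  218.1  40.5] rpy [-3.138e+00 -3.000e-03 -1.100e-01] q [0.35 0.61 1.77 0.   0.76 2.03] t 37.5
shift units [-0.73  0.68 -0.  ] turn [-0.001 -0.001  0.003]
[-1.607609   -1.38054581  7.17713416]
```

```bash
python3 -m inch '[[0,0,0,0,0,-0.4,1],[0,0,0,0,0,-0.4,1],[0,0,0.003,0,0,0,1],[0,0,0,0,0,0,1]]'
python3 - <<'E'
from h import *
p=at([569.3,215.8],-.12,1,-2.8,-16); go([*p,40],-.12)
E
```

```text
clock: 37.87
eef_pos: [585.1, 218.0, 60.4]
tcp_rot: [-3.138, -0.003, -0.12]
contact_force: [-0.1, 0.3, -2.4]
opening: 0.242
grasp_force: 98.3
at [585.1 218.   60.4] rpy [-3.138e+00 -3.000e-03 -1.200e-01] q [0.35 0.58 1.77 0.   0.79 2.04] t 37.9
shift units [-0.73  0.8   0.81] turn [-0.001 -0.001 -0.   ]
```

```bash
python3 -m inch '[[0,0,0,-0.37,0.4,0,1],[0,0,0,-0.36,0.4,0,1],[0,0,0,0,0,0.5,1],[0,0,0,0,0,0.3,1],[0,0,0,0,0,0,1]]'
python3 -c "
from h import *
p=at([569.3,215.8],-.12,1,-2.8,-16); go([*p,40],-.12); print(r.sense()['contact_force'])"
python3 -m inch '[[0,0,0,0,0,0,0.6],[0,0,0,0,0,0,0.6],[0,0,0,0,0,0,0.6],[0,0,0,0,0,0,0.6],[0,0,0,0,0,-0.3,0.6],[0,0,0,0,0,-0.7,0.6],[0,0,0,0,0,-1,0.6],[0,0,0,0,0,-1,0.6]]'
python3 -m inch '[[0,0,0,0,0,-1,0.4],[0,0,0,0,0,-1,0.2],[0,0,0,-0.5,0,-1,0],[0,0,0,-1,0,-1,0],[0,0,0,-1,0,-1,0],[0,0,0,-1,0,-1,0],[0,0,0,-0.5,0,-1,0],[0,0,0,0,0,0,0]]'
python3 - <<'E'
from h import *
f=look("w9",z=27,t=140,amin=1000);show(blobs(f,yellow(f),5,200))
s=grab_frame("side"); w=white(s,165); w[:130]=0;w[235:]=0;w[:,:162]=0;w[:,240:]=0
show(blobs(s,w,22,60))
E
```

```text
clock: 38.28
eef_pos: [563.3, 199.7, 40.4]
tcp_rot: [-3.14, 0.001, -0.12]
contact_force: [-12.2, -7.0, 31.8]
opening: 0.243
grasp_force: 102.5
at [563.3 199.7  40.4] rpy [-3.14e+00  1.00e-03 -1.20e-01] q [0.34 0.58 1.83 0.   0.73 2.03] t 38.3
shift units [ 0.05 -0.03  0.02] turn [-0.001  0.     0.   ]
[-12.15230801  -6.95413264  31.7920783 ]
clock: 38.95
eef_pos: [563.3, 199.7, 114.5]
tcp_rot: [-3.139, 0.001, -0.12]
contact_force: [0.6, -0.2, -0.5]
opening: 0.402
grasp_force: 0.0
clock: 39.62
eef_pos: [463.8, 212.3, 294.1]
tcp_rot: [-3.135, -0.006, -0.119]
contact_force: [1.0, 0.9, 0.9]
opening: 1.005
grasp_force: 0.0
[251.  71.] 1912 xy [568.4 214.7] yaw -0.119 hand 1.0 size [79.5 56. ] [9.1 7.3]
[315.  72.] 1971 xy [557.9 136.5] yaw -0.112 hand 1.0 size [79.9 56.9] [8.6 7.3]
[301.  81.] 297 xy [561.2 142.3] yaw -2.751 hand 1.0 size [94.9 31.9] [1.9 2.1]
[249. 156.] 1880 xy [461.8 230. ] yaw -0.133 hand 1.0 size [88.4 63. ] [8.7 6.9]
[307. 157.] 1900 xy [451.1 151. ] yaw -0.134 hand 1.0 size [88.4 64.1] [8.8 7.2]
[174. 156.] 211 xy [ 441.9 -346.4] yaw -2.526 hand -1.0 size [90.5 63.7] [7.7 6.6]
```

Both are seated to within about 1.5 mm. Now the last mirrored bracket.

Run:
```python
from h import *
p=at([441,-343.3],-2.463,-1,28,14); print(p); go([*p,285],2.249)
```

```text
[ 410.41543419 -349.97715016]
at [464.5 211.6 290.4] rpy [-3.137 -0.004 -0.119] q [0.42 0.13 1.84 0.   1.17 2.11] t 39.7
shift units [ 0.52 22.56  0.11] turn [ 0.001 -0.002 -0.754]
```

```bash
python3 -m inch '[[0,0,0,0.02,0.98,0,0],[0,0,0,0.02,0.98,0,0],[0,0,0,0.02,0.98,0,0],[0,0,0,0.02,0.98,0,0],[0,0,0,0.02,0.98,0,0],[0,0,0,0.02,0.98,0,0],[0,0,0,0.02,0.98,0,0],[0,0,0,0.02,0.98,0,0]]'
python3 -m inch '[[0,0,0,0.02,0.98,0,0],[0,0,0,0.02,0.98,0,0],[0,0,0,0.02,0.98,0,0],[0,0,0,0.02,0.98,0,0],[0,0,0,0.02,0.98,0,0],[0,0,0,0.02,0.98,0,0],[0,0,0,0.02,0.98,0,0],[0,0,0,0.02,0.98,0,0]]'
python3 -m inch '[[0,0,0,0.02,0.98,0,0],[0,0,0,0.02,0.98,0,0],[0,0,0,0.02,0.98,0,0],[0,0,0,0.02,0.98,0,0],[0,0,0,0.02,0.98,0,0],[0,0,0,0.02,0.98,0,0],[0,0,0,0.02,0.98,0,0],[0,0,-0.039,0,0,0,0]]'
python3 -m inch '[[0,0,-0.039,0,0,0,0],[0,0,-0.039,0,0,0,0],[0,0,-0.039,0,0,0,0],[0,0,-0.039,0,0,0,0],[0,0,-0.039,0,0,0,0],[0,0,-0.039,0,0,0,0],[0,0,-0.039,0,0,0,0],[0,0,-0.039,0,0,0,0]]'
python3 -m inch '[[0,0,-0.039,0,0,0,0],[0,0,-0.039,0,0,0,0],[0,0,-0.039,0,0,0,0],[0,0,-0.039,0,0,0,0],[0,0,-0.039,0,0,0,0],[0,0,-0.039,0,0,0,0.3],[0,0,-0.039,0,0,0,0.5],[0,0,-0.039,0,0,0,0.5]]'
python3 -m inch '[[0,0,-0.039,0,0,0,0.5],[0,0,-0.039,0,0,1,0.5],[0,0,-0.013,0,0,1,0.5],[0,0,0,0,0,1,0.5],[0,0,0,0,0,1,0.5],[0,0,0,0,0,0.8,0.5],[0,0,0,0,0,0,0.5],[0,0,0,0,0,0,0.5]]'
python3 - <<'E'
from h import *
f=look("w10",amin=800); p=at([441,-343.3],-2.463,-1,28,14); go([*p,28.5],2.249)
E
```

```text
clock: 40.38
eef_pos: [444.5, 14.7, 287.2]
tcp_rot: [-3.139, 0.001, -0.12]
contact_force: [0.0, 0.6, 0.0]
opening: 1.002
grasp_force: 0.0
clock: 41.05
eef_pos: [425.0, -180.5, 286.5]
tcp_rot: [-3.138, 0.001, -0.12]
contact_force: [1.0, 0.3, -0.4]
opening: 1.001
grasp_force: 0.0
clock: 41.72
eef_pos: [407.9, -353.6, 285.7]
tcp_rot: [-3.139, 0.0, -0.001]
contact_force: [-0.3, 1.1, -0.4]
opening: 0.999
grasp_force: 0.0
clock: 42.38
eef_pos: [408.1, -349.9, 285.7]
tcp_rot: [-3.139, -0.003, 0.989]
contact_force: [-0.4, 0.1, 1.0]
opening: 0.998
grasp_force: 0.0
clock: 43.05
eef_pos: [408.1, -349.9, 285.7]
tcp_rot: [3.14, -0.004, 1.969]
contact_force: [-0.5, 1.1, -0.1]
opening: 0.605
grasp_force: 0.0
clock: 43.72
eef_pos: [407.7, -349.0, 165.6]
tcp_rot: [3.14, -0.005, 2.249]
contact_force: [0.9, -0.4, 0.4]
opening: 0.499
grasp_force: 0.0
[274. 208.] 2983 xy [ 437.3 -344. ] yaw -2.465 hand -1.0 size [80.3 57.3] [8.2 7.4]
[ 15. 219.] 1118 xy [ 248.7 -517.2] yaw -0.66 hand -1.0 size [45. 34.] [1.9 2.9]
at [ 408.5 -349.6  167. ] rpy [ 3.139e+00 -3.000e-03  2.249e+00] q [-0.71  0.32  1.9   0.    0.92 -1.39] t 43.8
shift units [-0.07  0.03  5.54] turn [ 0.001 -0.001 -0.   ]
```

View pics/w10.png

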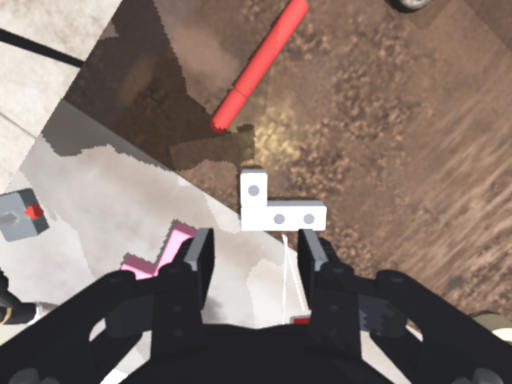

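```bash
python3 -m inch '[[0,0,0,0,-0.08,1,0.55],[0,0,0,0,0,1,0.55],[0,0,0,0,0,1,0.55],[0,0,0,0,0,1,0.55],[0,0,0,0,0,0.8,0.55],[0,0,0,0,0,0.5,0.55],[0,0,0,0,0,0.2,0.55],[0,0,0,0,0,0,1]]' 100
python3 -m inch '[[0,0,0,0,0,0,1],[0,0,0,0,0,0,1],[0,0,0,0,0,0,1],[0,0,0,0,0,0,1]]'
python3 -m inch '[[0,0,0,0,0,-0.5,1],[0,0,0,0,0,-1,1],[0,0,0,0,0,-1,1],[0,0,0,0,0,-1,1],[0,0,0,0,0,-1,1],[0,0,0,0,0,-1,1],[0,0,0,0,0,-1,1],[0,0,0,0,0,-1,1]]'
python3 -c "
from h import *
go([560,-280,215],1.14)"
```

```text
clock: 44.43
eef_pos: [407.5, -350.5, 29.8]
tcp_rot: [3.139, -0.001, 2.249]
contact_force: [-0.5, 0.5, 0.7]
opening: 0.324
grasp_force: 0.0
clock: 44.77
eef_pos: [407.6, -350.6, 30.6]
tcp_rot: [3.139, 0.0, 2.249]
contact_force: [-0.9, 0.9, 3.0]
opening: 0.245
grasp_force: 98.6
clock: 45.43
eef_pos: [406.6, -350.4, 219.7]
tcp_rot: [3.139, -0.001, 2.249]
contact_force: [-0.3, -0.9, -2.0]
opening: 0.253
grasp_force: 98.3
at [ 406.6 -350.4  219.7] rpy [ 3.139e+00 -1.000e-03  2.249e+00] q [-0.72  0.25  1.86  0.    1.03 -1.4 ] t 45.4
shift units [-1.66  6.54  0.21] turn [ 0.001 -0.001  0.353]
```

```bash
python3 -m inch '[[0,0,0,-0.24,0.93,0,1],[0,0,0,-0.24,0.93,0,1],[0,0,0,-0.24,0.93,0,1],[0,0,0,-0.24,0.93,0,1],[0,0,0,-0.24,0.93,0,1],[0,0,0,-0.24,0.93,0,1],[0,0,0,-0.24,0.93,0,1],[0,0,0.039,0,0,0,1]]'
python3 -m inch '[[0,0,0.039,0,0,0,1],[0,0,0.039,0,0,0,1],[0,0,0.039,0,0,0,1],[0,0,0.039,0,0,0,1],[0,0,0.039,0,0,0,1],[0,0,0.039,0,0,0,1],[0,0,0.039,0,0,0,1],[0,0,0.039,0,0,0,1]]'
python3 -m inch '[[0,0.039,0,0,0,0,1],[0,0.039,0,0,0,0,1],[0,0.039,0,0,0,0,1],[0,0.039,0,0,0,0,1],[0,0.039,0,0,0,0,1],[0,0.039,0,0,0,0,1],[0,0.039,0,0,0,0,1],[0,0.039,0,0,0,0,1]]'
python3 -m inch '[[0,0.039,0,0,0,0,1],[0,0.039,0,0,0,0,1],[0,0.039,0,0,0,0,1],[0,0.003,0,0,0,0,1],[0,0,0,0,0,0,1]]'
python3 -c "
from h import *
go([565,-225,80],1.14,1.361)"
```

```text
clock: 46.1
eef_pos: [563.4, -279.5, 219.0]
tcp_rot: [3.136, -0.0, 2.13]
contact_force: [-0.5, 0.6, -2.0]
opening: 0.245
grasp_force: 98.6
clock: 46.77
eef_pos: [559.7, -281.1, 218.8]
tcp_rot: [3.141, -0.003, 1.14]
contact_force: [1.3, -0.2, -2.8]
opening: 0.247
grasp_force: 98.5
clock: 47.43
eef_pos: [560.0, -282.5, 219.8]
tcp_rot: [3.134, -0.988, 1.152]
contact_force: [-0.4, 0.1, -2.7]
opening: 0.251
grasp_force: 98.6
clock: 47.85
eef_pos: [559.5, -281.4, 216.2]
tcp_rot: [-3.128, -1.359, 1.133]
contact_force: [0.2, -0.1, -2.2]
opening: 0.248
grasp_force: 98.8
at [ 559.5 -281.4  216.2] rpy [-3.128 -1.359  1.133] q [-0.92  0.82  1.57  1.06  1.74 -0.91] t 47.9
shift units [-4.88 -0.71  3.25] turn [-0.002  0.001 -0.   ]
```

```bash
python3 -m inch '[[0,0,0,0,-0.1,0.6,1],[0,0,0,0,-0.1,0.6,1],[0,0,0,-0.8,-0.1,0.4,1],[0,0,0,-0.8,-0.1,0.4,1],[0,0,0,-0.8,-0.1,0.4,1],[0,0,0,-0.8,-0.1,0.4,1],[0,0,0,-0.8,-0.1,0.4,1],[0,0,0,-0.8,0,0,1]]'
python3 -m inch '[[0,0,0,0,0,0,1],[0,0,0,-0.4,0,0.09,1],[0,0,0,-0.4,0,0.09,1],[0,0,0,-0.25,0,0.05,1],[0,0,0,-0.1,0,0.02,1],[0,0,0,0,0,0,1],[0,0,0,0,0,0,1]]'
python3 -c "
from h import *
go([565,-225,49],1.14,1.361)"
```

```text
clock: 48.52
eef_pos: [566.5, -222.5, 83.9]
tcp_rot: [3.136, -1.357, 1.156]
contact_force: [0.5, -0.5, -1.5]
opening: 0.248
grasp_force: 98.7
clock: 49.1
eef_pos: [566.1, -225.6, 54.4]
tcp_rot: [3.141, -1.36, 1.147]
contact_force: [0.1, 0.8, -2.0]
opening: 0.253
grasp_force: 98.7
at [ 566.1 -225.6   54.4] rpy [ 3.141 -1.36   1.147] q [-0.87  1.04  1.61  1.08  1.59 -1.13] t 49.1
shift units [-0.21 -0.05  0.05] turn [-0.002  0.     0.   ]
```

```bash
python3 -m inch '[[0,0,0,-0.15,0,0.03,1],[0,0,0,0,0,0,1],[0,0,0,0,0,0,1]]'
python3 -m inch '[[0,0,0,-0.06,0,0.01,1],[0,0,0,0,0,0,1],[0,0,0,0,0,0,1]]'
python3 -m inch '[[0,0,0,-0.03,0,0.01,1],[0,0,0,0,0,0,1],[0,0,0,0,0,0,1]]'
```

```text
clock: 49.35
eef_pos: [566.0, -225.6, 50.4]
tcp_rot: [3.141, -1.36, 1.146]
contact_force: [0.4, 0.7, -2.5]
opening: 0.247
grasp_force: 98.7
clock: 49.6
eef_pos: [566.0, -225.7, 48.9]
tcp_rot: [3.14, -1.36, 1.147]
contact_force: [-0.9, -0.2, -1.2]
opening: 0.249
grasp_force: 98.9
clock: 49.85
eef_pos: [566.0, -225.7, 48.8]
tcp_rot: [3.139, -1.361, 1.149]
contact_force: [-2.3, -1.9, 5.7]
opening: 0.246
grasp_force: 99.3
```

Touching the bench, so I release, retreat, untilt and check.

```bash
python3 -m inch '[[0,0,0,0,0,0,0.9],[0,0,0,0,0,0,0.8],[0,0,0,0,0,0,0.7],[0,0,0,0,0,0,0.5],[0,0,0,0,0,0,0.5],[0,0,0,0,0,0,0.5],[0,0,0,0,0,-0.3,0.5],[0,0,0,0,0,-0.6,0.5]]'
python3 -m inch '[[0,0,0,0,0,-0.9,0.5],[0,0,0,0,0,-0.9,0.5],[0,0,0,0,0,-0.9,0.5],[0,0,0,1,0,0,0.5],[0,0,0,1,0,0,0.5],[0,0,0,1,0,0,0.5],[0,0,0,1,0,0,0.5],[0,0,0,0,0,0,0.5]]'
python3 - <<'E'
from h import *
f=grab_frame("side");P=cloud(f)
m=(P[...,2]>48)&(P[...,2]<62)&(np.abs(P[...,0]-570)<30)&(np.abs(P[...,1]+205)<30); q=P[m]; v,u=np.nonzero(m); print(len(q),np.median(q,axis=0).round(),u.mean(),v.mean())
save(f,"s4",cv2.resize(f["pixels"][120:260,130:290],None,fx=4,fy=4))
E
python3 -m inch '[[0,-0.039,0,0,0,0,1],[0,-0.039,0,0,0,0,1],[0,-0.039,0,0,0,0,1],[0,-0.039,0,0,0,0,1],[0,-0.039,0,0,0,0,1],[0,-0.039,0,0,0,0,1],[0,-0.039,0,0,0,0,1],[0,-0.039,0,0,0,0,1]]'
python3 -m inch '[[0,-0.039,0,0,0,0,1],[0,-0.039,0,0,0,0,1],[0,-0.038,0,0,0,0,1],[0,-0.005,0,0,0,0,1]]'
python3 - <<'E'
from h import *
s=r.sense();t=np.array([571,-211,56]); d=np.array([np.cos(1.145),np.sin(1.145),0]); g=t+50*d; g[2]=64; go(g,1.145)
E
```

```text
clock: 50.52
eef_pos: [556.6, -244.8, 52.6]
tcp_rot: [-3.135, -1.361, 1.142]
contact_force: [-0.0, -0.2, 0.0]
opening: 0.501
grasp_force: 0.0
clock: 51.18
eef_pos: [538.9, -288.4, 169.3]
tcp_rot: [3.116, -1.359, 1.171]
contact_force: [0.8, -0.6, -0.5]
opening: 0.5
grasp_force: 0.0
51 [ 572. -214.   57.] 204.98039215686273 189.07843137254903
clock: 51.9
eef_pos: [538.2, -288.6, 165.1]
tcp_rot: [3.139, -0.374, 1.146]
contact_force: [-0.4, 0.4, -0.3]
opening: -0.001
grasp_force: 0.0
clock: 52.23
eef_pos: [539.2, -286.1, 165.2]
tcp_rot: [3.14, 0.007, 1.149]
contact_force: [0.2, 0.5, 0.5]
opening: -0.003
grasp_force: 0.0
at [ 539.2 -286.1  165.2] rpy [3.14  0.007 1.149] q [-0.49  0.42  1.74 -0.01  0.97 -0.06] t 52.2
shift units [ 5.29 -0.07  4.01] turn [0.    0.002 0.001]
```

View pics/s4.png

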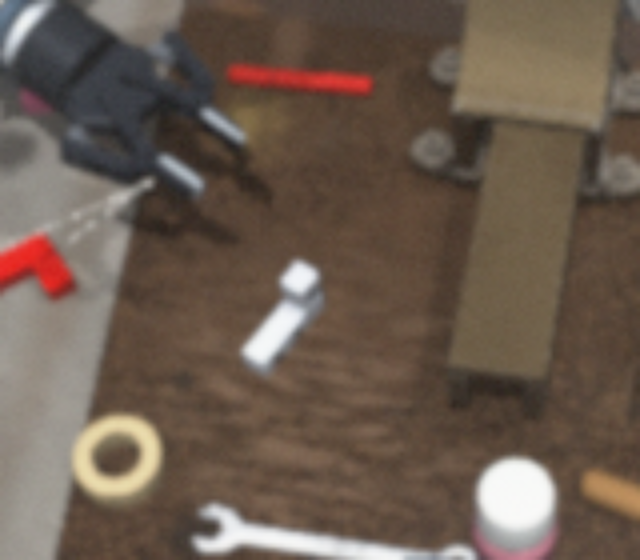

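The bracket stands upright with its toe at crop (299,275), the same as before, so I repeat the push.

```bash
python3 -m inch '[[0,0,0,1,0,0,1],[0,0,0,1,0,0,1],[0,0,0,1,0,0,1],[0,0,0,1,0,0,1],[0,0,0,1,0,0,1],[0,0,0,0.2,0,1,1],[0,0,0,0,0,1,1],[0,0,0,0,0,1,1]]'
python3 -m inch '[[0,0,0,0,0,1,1],[0,0,0,0,0,0,1],[0,0,0,-0.35,0,0,1],[0,0,0,-0.35,0,0,1],[0,0,0,-0.35,0,0,1],[0,0,0,-0.35,0,0,1],[0,0,0,-0.35,0,0,1],[0,0,0,-0.35,0,0,1]]'
python3 -m inch '[[0,0,0,-0.35,0,0,1],[0,0,0,-0.35,0,0,1],[0,0,0,-0.35,0,0,1],[0,0,0,0,0,0,1],[0,0,0,0,0,0,1]]'
python3 -m inch '[[0,0,0,0,0,-0.6,1],[0,0,0,0,0,-1,1],[0,0,0,0,0,-1,0],[0,0,0,0,0,-1,0],[0,0,0,0,0,-1,0],[0,0,0,0,0,-1,0],[0,0,0,0,0,-1,0],[0,0,0,0,0,0,0]]'
python3 - <<'E'
from h import *
f=look("w11",amin=800); s=r.sense(); print(s["eef_pos"],s["tcp_rot"],s["qpos"].round(2))
E
```

```text
clock: 52.9
eef_pos: [591.9, -168.6, 88.4]
tcp_rot: [-3.141, -0.002, 1.147]
contact_force: [-1.0, -0.1, -0.2]
opening: 0.001
grasp_force: 0.0
clock: 53.57
eef_pos: [570.2, -217.4, 65.7]
tcp_rot: [3.14, -0.0, 1.146]
contact_force: [0.8, -0.3, -0.2]
opening: 0.001
grasp_force: 0.0
clock: 53.98
eef_pos: [559.2, -240.4, 64.6]
tcp_rot: [-3.141, -0.0, 1.146]
contact_force: [-0.4, 0.2, -0.1]
opening: 0.001
grasp_force: 0.0
clock: 54.65
eef_pos: [562.0, -240.5, 234.9]
tcp_rot: [3.134, -0.0, 1.147]
contact_force: [0.4, -0.0, 0.3]
opening: 0.845
grasp_force: 0.0
[420. 178.] 1762 xy [ 732.1 -330.1] yaw -0.427 hand -1.0 size [69.2 68.8] [0.  1.1]
[270. 174.] 2020 xy [ 579.7 -263.3] yaw 2.716 hand 1.0 size [80.4 56.8] [7.1 8.3]
[ 561.10818177 -240.11717075  232.48348816] [ 3.13648524e+00 -2.23502042e-04  1.14703001e+00] [-0.41  0.35  1.69  0.    1.1   0.02]
```

```bash
python3 -m inch '[[0,0,-0.039,0,0,0,0],[0,0,-0.039,0,0,0,0],[0,0,-0.039,0,0,0,0],[0,0,-0.039,0,0,0,0],[0,0,-0.039,0,0,0,0],[0,0,-0.039,0,0,0,0],[0,0,-0.039,0,0,0,0],[0,0,-0.039,0,0,0,0.3]]'
python3 -m inch '[[0,0,-0.039,0,0,0,0.4],[0,0,-0.039,0,0,0,0.4],[0,0,-0.039,0,0,0,0.4],[0,0,-0.039,0,0,0,0.4],[0,0,-0.032,0,0,0,0.4],[0,0,0,0,0,0,0.4]]'
python3 - <<'E'
from h import *
p=at([579.7,-263.3],2.716,1,-5,-16); print(p); go([*p,30],2.716)
E
```

```text
clock: 55.37
eef_pos: [559.0, -239.3, 228.2]
tcp_rot: [-3.141, -0.002, 2.133]
contact_force: [0.7, 0.2, -0.6]
opening: 0.886
grasp_force: 0.0
clock: 55.87
eef_pos: [559.0, -239.4, 228.2]
tcp_rot: [3.142, -0.002, 2.722]
contact_force: [1.0, -0.1, 0.2]
opening: 0.602
grasp_force: 0.0
[ 590.85974128 -250.79159585]
at [ 559.  -239.4  228.2] rpy [ 3.142e+00 -2.000e-03  2.722e+00] q [-0.41  0.35  1.69  0.    1.1  -1.56] t 55.9
shift units [-1.37  0.1   7.93] turn [ 0.    -0.001  0.002]
```

```bash
python3 -m inch '[[0,0,0.002,-0.65,0.05,0,0.4],[0,0,0,-0.64,0.05,0,0.4],[0,0,0,0,0,1,0.4],[0,0,0,0,0,1,0.4],[0,0,0,0,0,1,0.4],[0,0,0,0,0,1,0.4],[0,0,0,0,0,1,0.4],[0,0,0,0,0,1,0.4]]'
python3 -m inch '[[0,0,0,0,0,1,0.4],[0,0,0,0,0,0.7,0.4],[0,0,0,0,0,0.3,0.4],[0,0,0,0,0,0,0.4],[0,0,0,0,0,0,1],[0,0,0,0,0,0,1],[0,0,0,0,0,0,1],[0,0,0,0,0,0,1]]' 100
python3 -m inch '[[0,0,0,0,0,0,1],[0,0,0,0,0,0,1],[0,0,0,0,0,0,1]]'
python3 -c "
from h import *
p=at([579.7,-263.3],2.716,1,-5,-16); go([*p,28.5],2.716)"
python3 -m inch '[[0,0,0,0,0,-0.5,1],[0,0,0,0,0,-1,1],[0,0,0,0,0,-1,1],[0,0,0,0,0,-1,1],[0,0,0,0,0,-1,1],[0,0,0,0,0,-1,1],[0,0,0,0,0,-1,1],[0,0,0,0,0,-1,1]]'
python3 -m inch '[[0,0,0,0,0,-1,1],[0,0,0,0,0,-1,1],[0,0,0,0,0,-1,1],[0,0,0,0,0,-0.5,1]]'
python3 -c "
from h import *
p=at([461.9,230.2],-.12,1,-7,-16); go([*p,300],-.12);p=at([451.3,150.8],-.12,1,-7,-16); go([*p,300],-.12)"
```

```text
clock: 56.53
eef_pos: [589.3, -250.6, 77.6]
tcp_rot: [3.142, -0.001, 2.707]
contact_force: [-0.3, -0.8, -0.0]
opening: 0.597
grasp_force: 0.0
clock: 57.2
eef_pos: [590.7, -251.5, 31.4]
tcp_rot: [3.142, 0.002, 2.711]
contact_force: [-0.6, 1.4, 6.0]
opening: 0.248
grasp_force: 99.0
clock: 57.45
eef_pos: [590.8, -251.5, 31.4]
tcp_rot: [3.141, 0.002, 2.711]
contact_force: [-1.4, 1.1, 6.8]
opening: 0.243
grasp_force: 99.1
at [ 590.8 -251.5   31.4] rpy [3.141e+00 2.000e-03 2.711e+00] q [-0.4   0.64  1.73  0.    0.76 -1.54] t 57.5
shift units [0.01 0.03 0.12] turn [ 0.     0.001 -0.002]
clock: 58.12
eef_pos: [589.5, -251.0, 219.6]
tcp_rot: [-3.142, 0.001, 2.711]
contact_force: [0.1, -0.7, -2.3]
opening: 0.25
grasp_force: 98.3
clock: 58.45
eef_pos: [590.5, -251.4, 309.2]
tcp_rot: [3.141, 0.005, 2.711]
contact_force: [0.5, 0.1, -1.4]
opening: 0.245
grasp_force: 98.4
at [ 590.5 -251.4  309.2] rpy [3.141 0.005 2.711] q [-0.4   0.33  1.54  0.    1.27 -1.54] t 58.5
shift units [12.79 14.66  0.31] turn [0.002 0.    0.901]
at [ 590.5 -251.4  309.2] rpy [3.141 0.005 2.711] q [-0.4   0.33  1.54  0.    1.27 -1.54] t 58.5
shift units [11.85 11.6   0.31] turn [0.002 0.    0.901]
```

```bash
python3 -m inch '[[0,0,0,0.98,0.96,0,1],[0,0,0,0.98,0.96,0,1],[0,0,0,0.98,0.96,0,1],[0,0,0,0.98,0.96,0,1],[0,0,0,0.98,0.96,0,1],[0,0,0,0.98,0.96,0,1],[0,0,0,0.98,0.96,0,1],[0,0,0,0.98,0.96,0,1]]'
python3 -m inch '[[0,0,0,0.98,0.96,0,1],[0,0,0,0.98,0.96,0,1],[0,0,0,0.98,0.96,0,1],[0,0,0,0.98,0.96,0,1],[0,0,0,0,0,0,1],[0,0,0.039,0,0,0,1],[0,0,0.039,0,0,0,1],[0,0,0.039,0,0,0,1]]'
python3 -m inch '[[0,0,0.039,0,0,0,1],[0,0,0.039,0,0,0,1],[0,0,0.039,0,0,0,1],[0,0,0.039,0,0,0,1],[0,0,0.039,0,0,0,1],[0,0,0.039,0,0,0,1],[0,0,0.039,0,0,0,1],[0,0,0.039,0,0,0,1]]'
python3 -m inch '[[0,0,0.039,0,0,0,1],[0,0,0.039,0,0,0,1],[0,0,0.039,0,0,0,1],[0,0,0.039,0,0,0,1],[0,0,0.039,0,0,0,1],[0,0,0.039,0,0,0,1],[0,0,0.039,0,0,0,1],[0,0,0.039,0,0,0,1]]'
python3 -m inch '[[0,0,0.039,0,0,0,1],[0,0,0.039,0,0,0,1],[0,0,0.039,0,0,0,1],[0,0,0.041,0,0,0,1],[0,0,0,0,0,0,1]]'
python3 -c "
from h import *
p=at([451.3,150.8],-.12,1,-5.3,-16); go([*p,110],-.12)"
```

```text
clock: 59.12
eef_pos: [490.6, 6.5, 304.8]
tcp_rot: [3.141, 0.0, 2.711]
contact_force: [0.3, 0.4, -2.0]
opening: 0.25
grasp_force: 98.5
clock: 59.78
eef_pos: [442.4, 133.4, 304.7]
tcp_rot: [-3.141, 0.0, 2.338]
contact_force: [0.8, -0.2, -1.9]
opening: 0.249
grasp_force: 98.7
clock: 60.45
eef_pos: [442.5, 133.0, 304.7]
tcp_rot: [-3.142, 0.0, 1.357]
contact_force: [-0.7, -0.2, -2.1]
opening: 0.249
grasp_force: 98.7
clock: 61.12
eef_pos: [442.5, 133.0, 304.7]
tcp_rot: [3.141, 0.0, 0.377]
contact_force: [0.5, 0.1, -1.8]
opening: 0.247
grasp_force: 98.7
clock: 61.53
eef_pos: [442.6, 133.0, 304.7]
tcp_rot: [3.141, 0.0, -0.116]
contact_force: [0.2, -0.5, -1.7]
opening: 0.247
grasp_force: 98.7
at [442.6 133.  304.7] rpy [ 3.141  0.    -0.116] q [ 0.29  0.04  1.91 -0.    1.19  1.98] t 61.5
shift units [ 0.05 -0.11  7.79] turn [0.    0.    0.001]
```

```bash
python3 -m inch '[[0,0,0.001,0.05,-0.11,0.8,1],[0,0,0,0,0,1,1],[0,0,0,0,0,1,1],[0,0,0,0,0,1,1],[0,0,0,0,0,1,1],[0,0,0,0,0,1,1],[0,0,0,0,0,1,1],[0,0,0,0,0,1,1]]'
python3 -m inch '[[0,0,0,0,0,0,1],[0,0,0,0,0,0,1]]'
python3 - <<'E'
from h import *
p=at([451.3,150.8],-.12,1,-5.3,-16); go([*p,38],-.12)
f=grab_frame("wrist"); P=cloud(f); z=r.sense()["eef_pos"][2]
w=(f["pixels"].min(-1)>90)&(np.abs(P[...,2]-(z-9))<7); show(blobs(f,w,z-9,1500)); show(blobs(f,yellow(f),5,150))
w=white(f,140)&(np.abs(P[...,2]-27)<7); show(blobs(f,w,27,1000))
E
```

```text
clock: 62.2
eef_pos: [444.4, 135.7, 108.8]
tcp_rot: [-3.141, -0.0, -0.108]
contact_force: [0.5, 0.5, -1.6]
opening: 0.25
grasp_force: 98.7
clock: 62.37
eef_pos: [443.5, 135.6, 109.1]
tcp_rot: [3.14, 0.003, -0.11]
contact_force: [0.3, 0.7, -1.4]
opening: 0.248
grasp_force: 98.6
at [443.5 135.6 109.1] rpy [ 3.14e+00  3.00e-03 -1.10e-01] q [ 0.29  0.31  2.09 -0.    0.74  1.97] t 62.4
shift units [ 0.03 -0.01  2.85] turn [0.    0.001 0.003]
[234. 215.] 10260 xy [451.9 150.1] yaw -0.1 hand 1.0 size [78.9 55. ] [12.8  5.8]
[235.  57.] 511 xy [547.7 137.4] yaw -2.761 hand 1.0 size [83.2 30.1] [2.  1.8]
[136. 173.] 5024 xy [461.7 230.9] yaw -0.133 hand 1.0 size [86.3 61.9] [10.7  4.9]
[233. 145.] 1683 xy [484.9 146.7] yaw 1.433 hand 1.0 size [61.7 17.8] [1.1 0.8]
[132.  47.] 2927 xy [554.1 200.4] yaw -0.126 hand 1.0 size [54.4 23.8] [0.6 0.1]
[259.  48.] 3110 xy [544.5 121.8] yaw -0.116 hand -1.0 size [56.1 23.9] [0.8 0. ]
```

```bash
python3 -m inch '[[0,0,0.003,0.02,0,0.8,1],[0,0,0,0,0,0.8,1],[0,0,0,0,0,0.7,1],[0,0,0,0,0,0.3,1],[0,0,0,0,0,0.2,1],[0,0,0,0,0,0,1],[0,0,0,0,0,0,1]]'
python3 -c "
from h import *
p=at([451.3,150.8],-.12,1,-5.3,-16); go([*p,37],-.12); print(r.sense()['contact_force'])"
```

```text
clock: 63.0
eef_pos: [445.7, 136.1, 40.6]
tcp_rot: [-3.141, -0.001, -0.122]
contact_force: [-0.1, -0.1, -1.6]
opening: 0.249
grasp_force: 98.7
at [445.7 136.1  40.6] rpy [-3.141e+00 -1.000e-03 -1.220e-01] q [ 0.29  0.44  2.12 -0.    0.58  1.99] t 63.0
shift units [-0.06  0.03  0.15] turn [-0.    -0.    -0.001]
[-0.07133384 -0.13048941 -1.64020058]
```

```bash
python3 -m inch '[[0,0,0,-0.05,0.03,0.14,1],[0,0,0,0,0,0,1]]'
python3 -m inch '[[0,0,0,0,0,0,0.6],[0,0,0,0,0,0,0.6],[0,0,0,0,0,0,0.6],[0,0,0,0,0,0,0.6],[0,0,0,0,0,-0.3,0.6],[0,0,0,0,0,-0.7,0.6],[0,0,0,0,0,-1,0.6],[0,0,0,0,0,-1,0.6]]'
python3 -m inch '[[0,0,0,0,0,-1,0.6],[0,0,0,0,0,-1,0.6],[0,0,0,0,-0.5,-1,1],[0,0,0,0,-0.5,-1,1],[0,0,0,0,-0.5,-1,1],[0,0,0,0,-0.5,-1,1],[0,0,0,0,-0.5,-1,1],[0,0,0,0,0,0,1]]'
python3 - <<'E'
from h import *
f=grab_frame("wrist"); save(f,"w12"); s=r.sense(); print(s["eef_pos"])
P=cloud(f); w=white(f,140)&(np.abs(P[...,2]-27)<9); show(blobs(f,w,27,700)); show(blobs(f,yellow(f),5,150))
g=grab_frame("side"); Q=cloud(g); h=g["pixels"].astype(int)
m=(Q[...,2]>190)&(Q[...,1]>270)&(Q[...,1]<400)&(Q[...,0]>380)&(Q[...,0]<640); print("lid",np.percentile(Q[m],[2,50,98],axis=0).round())
k=m&(h.max(-1)<50); print("knob",k.sum(),np.percentile(Q[k],[5,50,95],axis=0).round() if k.sum() else '')
save(g,"s5",cv2.resize(g["pixels"][120:260,270:420],None,fx=4,fy=4))
E
```

```text
clock: 63.17
eef_pos: [443.7, 135.3, 36.6]
tcp_rot: [-3.141, -0.001, -0.122]
contact_force: [0.1, 0.7, -2.0]
opening: 0.248
grasp_force: 98.7
clock: 63.83
eef_pos: [443.0, 135.1, 112.1]
tcp_rot: [3.141, 0.001, -0.122]
contact_force: [0.3, 0.4, 0.1]
opening: 0.4
grasp_force: 0.0
clock: 64.5
eef_pos: [453.5, 199.8, 291.7]
tcp_rot: [-3.137, -0.007, -0.121]
contact_force: [1.1, 0.4, 0.4]
opening: 0.002
grasp_force: 0.0
[452.43697152 198.64850348 289.22900319]
[238.  63.] 2000 xy [568.8 215.2] yaw -0.121 hand 1.0 size [80.3 56.2] [8.8 7.6]
[304.  64.] 2024 xy [557.8 136.6] yaw -0.112 hand 1.0 size [80.5 57. ] [8.6 7.5]
[300. 153.] 1598 xy [451.5 150.3] yaw -0.106 hand 1.0 size [80.2 56.5] [8.3 7.2]
[292.  77.] 337 xy [557.3 140.7] yaw -2.758 hand 1.0 size [104.2  31.6] [2.1 2.1]
[232.  81.] 180 xy [558.1 216.5] yaw 0.378 hand -1.0 size [83.6 30.7] [1.9 1.4]
[239. 150.] 1926 xy [462.1 230.2] yaw -0.12 hand 1.0 size [87.1 62.7] [8.9 7.3]
[286. 130.] 202 xy [479.7 147.2] yaw 1.45 hand 1.0 size [63.  29.3] [8.9 8.5]
lid [[410. 272. 192.]
 [533. 319. 220.]
 [634. 359. 603.]]
knob 55 [[531. 339. 201.]
 [538. 349. 209.]
 [546. 357. 218.]]
```

View pics/s5.png

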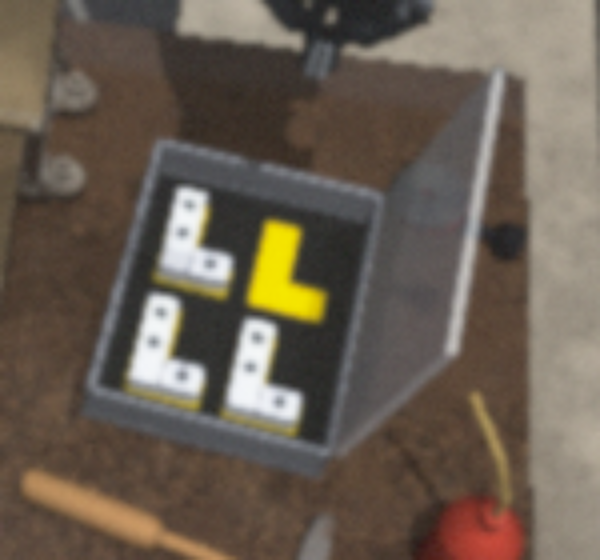

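All three brackets are seated, the lid leans at about 1.8 rad, and the knob is at crop (503,240). I'll go round behind the lid, offset from the knob, and push it closed with shut fingers.

```bash
python3 -m inch '[[0,0,0,0,-1,0,1],[0,0,0,0,-1,0,1],[0,0,0,0,-1,0,1],[0,0,0,0,-1,0,1],[0,0,0,0,-1,0,1],[0,0,0,0,-1,0,1],[0,0,0,0,-1,0,1],[0,0,0,0,-1,0,1]]' 60
python3 -m inch '[[0,0,0,0,0,0.6,1],[0,0,0,0,0,0.6,1],[0,0,0,0,0,0.6,1],[0,0,0,0,0,0,1]]'
cat >> h.py <<'E'
def lidst():
    s=r.sense(); H=np.array([467.4,286.6,46]); d=s["eef_pos"]-H; print("a_c",round(d[0]*.12+d[1]*.993-14.5,1),"ty",round(-d[0]*.993+d[1]*.12,1),"b_tip",round(d[2]-22,1),"F",s["contact_force"].round(1),"t",round(s["clock"],1),"q",s["qpos"].round(2))
E
python3 -c "
from h import *
lidst()"
python3 -m inch '[[0,0,0,0,0.7,0,1],[0,0,0,0,0.6,0,1],[0,0,0,0,0.4,0,1],[0,0,0,0,0.3,0,1],[0,0,0,0,0.3,0,1]]'
python3 -c "
from h import *
lidst()"
```

```text
clock: 65.27
eef_pos: [475.0, 395.9, 284.5]
tcp_rot: [3.139, 0.002, -0.122]
contact_force: [0.3, 0.0, 0.2]
opening: 0.004
grasp_force: 0.0
clock: 65.6
eef_pos: [473.6, 393.8, 236.6]
tcp_rot: [3.136, 0.005, -0.122]
contact_force: [-0.7, -0.8, -1.1]
opening: 0.0
grasp_force: 0.0
a_c 92.6 ty 6.7 b_tip 168.6 F [-0.7 -0.8 -1.1] t 65.6 q [ 0.69  0.36  1.66 -0.    1.13  2.38]
clock: 66.02
eef_pos: [468.8, 338.2, 242.0]
tcp_rot: [-3.14, -0.001, -0.123]
contact_force: [-1.0, 2.9, 0.3]
opening: 0.001
grasp_force: 1.1
a_c 36.9 ty 4.8 b_tip 174.0 F [-1.   2.9  0.3] t 66.0 q [0.62 0.29 1.75 0.   1.1  2.32]
```

```bash
python3 -m inch '[[0,0,0,0,0.4,0,1],[0,0,0,0,0.4,0,1],[0,0,0,0,0.35,0,1],[0,0,0,0,0.46,0,1],[0,0,0,0,0.46,0,1],[0,0,0,0,0.46,0.04,1],[0,0,0,0,0.46,0.06,1]]'
python3 -c "
from h import *
lidst()"
python3 -m inch '[[0,0,0,0,0.44,0.12,1],[0,0,0,0,0.44,0.14,1],[0,0,0,0,0.44,0.18,1],[0,0,0,0,0.44,0.2,1]]'
python3 -c "
from h import *
lidst()
g=grab_frame('side'); save(g,'s6')"
```

```text
clock: 66.6
eef_pos: [459.1, 263.3, 238.4]
tcp_rot: [3.141, 0.0, -0.122]
contact_force: [-0.5, 1.9, -0.7]
opening: -0.001
grasp_force: 0.7
a_c -38.6 ty 5.5 b_tip 170.4 F [-0.5  1.9 -0.7] t 66.6 q [0.52 0.22 1.85 0.   1.07 2.21]
clock: 66.93
eef_pos: [453.9, 219.7, 222.2]
tcp_rot: [3.142, -0.0, -0.122]
contact_force: [-0.6, 0.6, 0.2]
opening: 0.002
grasp_force: 0.6
a_c -82.5 ty 5.4 b_tip 154.2 F [-0.6  0.6  0.2] t 66.9 q [ 0.45  0.2   1.92 -0.    1.02  2.14]
```

```bash
python3 -m inch '[[0,0,0,0,0.4,0.24,1],[0,0,0,0,0.4,0.25,1],[0,0,0,0,0.36,0.26,1],[0,0,0,0,0.36,0.3,1],[0,0,0,0,0.32,0.33,1],[0,0,0,0,0.3,0.35,1],[0,0,0,0,0.3,0.36,1],[0,0,0,0,0.28,0.36,1]]'
python3 -c "
from h import *
lidst()"
python3 -m inch '[[0,0,0,0,0.24,0.42,1],[0,0,0,0,0.2,0.42,1],[0,0,0,0,0.2,0.42,1],[0,0,0,0,0.16,0.42,1],[0,0,0,0,0.1,0.42,1],[0,0,0,0,0.08,0.42,1],[0,0,0,0,0.06,0.35,1]]'
python3 -c "
from h import *
lidst()"
```

```text
clock: 67.65
eef_pos: [445.6, 152.7, 160.3]
tcp_rot: [3.142, 0.0, -0.122]
contact_force: [0.9, 1.4, 0.7]
opening: -0.001
grasp_force: 0.4
a_c -150.1 ty 5.6 b_tip 92.3 F [0.9 1.4 0.7] t 67.7 q [0.33 0.24 2.04 0.   0.86 2.02]
clock: 68.23
eef_pos: [442.3, 127.0, 88.4]
tcp_rot: [3.141, 0.001, -0.122]
contact_force: [-0.7, 0.9, 1.4]
opening: -0.004
grasp_force: 0.3
a_c -176.0 ty 5.8 b_tip 20.4 F [-0.7  0.9  1.4] t 68.2 q [ 0.28  0.35  2.11 -0.    0.69  1.97]
```

```bash
python3 -m inch '[[0,0,0,0,0.04,0.2,1],[0,0,0,0,0.02,0.2,1],[0,0,0,0,0,0.1,1],[0,0,0,0,0,0.05,1],[0,0,0,0,0,0,1]]'
python3 -c "
from h import *
lidst()"
```

```text
clock: 68.65
eef_pos: [442.2, 125.9, 76.4]
tcp_rot: [3.141, 0.001, -0.122]
contact_force: [-3.5, -2.9, 8.9]
opening: -0.001
grasp_force: 4.5
a_c -177.1 ty 5.8 b_tip 8.4 F [-3.5 -2.9  8.9] t 68.7 q [ 0.27  0.37  2.12 -0.    0.66  1.97]
```

```bash
python3 -m inch '[[0,0,0,0,0,0.05,1],[0,0,0,0,0,0.04,1],[0,0,0,0,0,0,1],[0,0,0,0,0,0,1]]'
python3 -c "
from h import *
lidst()"
python3 -m inch '[[0,0,0,0,0,-0.3,1],[0,0,0,0,0,-0.8,1],[0,0,0,0,0,-1,1],[0,0,0,0,0,-1,1],[0,0,0,0,0,-1,1],[0,0,0,0,0,-1,1],[0,0,0,0,0,-1,1],[0,0,0,0,0,-1,1]]'
python3 -m inch '[[0,0,0,-1,0,-1,1],[0,0,0,-1,0,-1,1],[0,0,0,-1,0,0,1],[0,0,0,0,0,0,1]]'
python3 - <<'E'
from h import *
g=grab_frame("side"); Q=cloud(g); u=np.array([.12,.993]); H=np.array([522,280.])
rel=Q[...,:2]-H; a=rel@u; t=rel@np.array([-.993,.12])
for lo in range(-200,10,25):
    m=(a>lo)&(a<lo+20)&(np.abs(t)<120)&(np.abs(t)>20); print(lo,m.sum(),np.percentile(Q[...,2][m],[50,90,97]).round(1))
save(g,"s7",cv2.resize(g["pixels"][100:280,150:430],None,fx=2.8,fy=2.8))
E
```

```text
clock: 68.98
eef_pos: [442.3, 126.0, 76.0]
tcp_rot: [3.141, 0.0, -0.122]
contact_force: [-11.7, -5.7, 43.5]
opening: -0.001
grasp_force: 21.2
a_c -177.0 ty 5.7 b_tip 8.0 F [-11.7  -5.7  43.5] t 69.0 q [ 0.27  0.37  2.12 -0.    0.66  1.97]
clock: 69.65
eef_pos: [442.3, 126.2, 252.8]
tcp_rot: [-3.141, -0.001, -0.122]
contact_force: [1.0, 0.4, -0.1]
opening: -0.0
grasp_force: 0.0
clock: 69.98
eef_pos: [365.2, 135.5, 302.5]
tcp_rot: [-3.14, -0.001, -0.121]
contact_force: [-0.3, -0.4, 0.1]
opening: -0.001
grasp_force: 0.0
-200 861 [507.4 651.  659.9]
-175 1051 [505.1 643.1 655.4]
-150 1047 [494.4 639.  652.4]
-125 456 [ 56.7 633.4 642.1]
-100 352 [ 55.8  59.2 621.4]
-75 335 [55.7 58.6 60.2]
-50 345 [55.6 58.9 60. ]
-25 348 [55.7 59.  60.5]
0 229 [ 1.7 52.7 56.8]
```

View pics/s7.png

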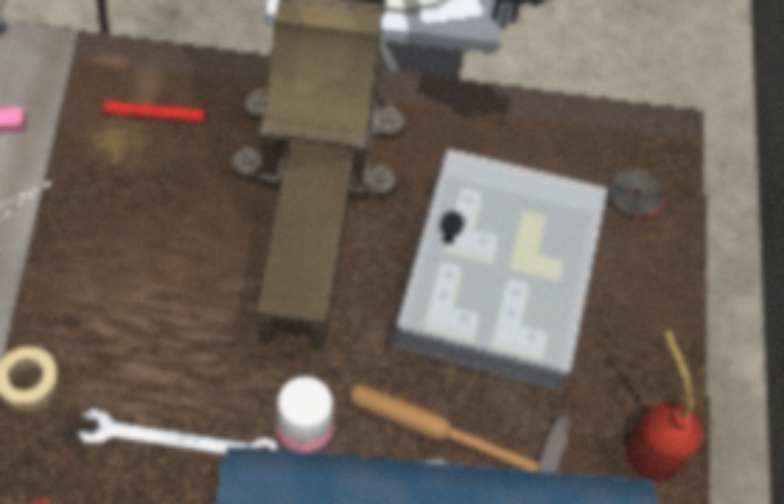

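The view shows the lid flat on the rim with all three brackets still on their silhouettes under it, and the other things where they were. Handing in.

```bash
python3 -c "
from rig import r
print(r.sign_off())"
```

```text
the job is handed in; nothing more can be done
None
```

The job is handed in at about 70 s: all three brackets on the bench (two of them turned over) lie on matching silhouettes, within about 2 mm by camera, the lid is shut and nothing else was moved; a last press on the lid read 43 N at the fingertips, which I took not to count against the 40 N limit on the arm and gripper body.

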